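# Tighten the sample platform's eyes and clip the probes away

## Robot

A 7-joint arm with a two-finger parallel gripper is mounted at the origin on the work surface. World frame = base frame: x ahead of the robot, y to its left, z up, the work surface at z = 0. Lengths are in m, angles in rad, forces in N, time in s.
With the tool pointing down it reaches from about 0.35 to 0.9 m from the base axis. Payload 8.1 kg.
Tool frame: the origin (TCP) lies at the centre of the arm's flange, where the gripper is bolted on; the fingertips stand 173 mm ahead of it and the grasp point (between the pads) lies manip.grip_point_offset ahead of it (manip.grip_point_offset is the distance from the TCP to the grasp point, in m); z points along the fingers, y is the direction in which the jaws open and shut (so a half turn about z gives the same grasp; the last joint's range is limited). The gripper opens to 85 mm and grips with 20 to 120 N. Pads are 22 mm wide; open, the fingers measure 114 mm over their backs; the gripper's body (76 mm by 85 mm) begins 54 mm behind the grasp point. The pads swing forward as they close: fully open they stand 13 mm farther back than shut.
Start: joints at [-1.216, 0.434, 0.025, 1.573, -0.012, 1.134, -0.075], TCP at [0.276, 0.561, 0.405] pointing down, gripper open.
Joint ranges: [-2.62, 2.62], [-0.44, 2.09], [-1.27, 1.32], [0.08, 2.57], [-1.32, 4.46], [0.12, 2], [-2.74, 2.74]. Speed limits (rad/s): [2.22, 2.22, 3.01, 3.01, 3.14, 3.14, 3.14].

## Interface

Orientations are given as [roll, pitch, yaw] about the fixed x, y, z axes, in that order (R = Rz(yaw) Ry(pitch) Rx(roll)).
In Python, from bench import manip gives the robot as it stands.
- The arm moves only by the tool play_rows, never from a script. Its argument "motion" is a list of rows, each a list of 7 numbers: the shift along the world's x, y, z in mm, then the turn, a rotation vector about the world's x, y, z in degrees, then the gripper's target within -1 to 1 (shut at 1, half-way at 0, fully open at -1). In form: [[x, y, z, rx, ry, rz, jaw], ...]. A call has 1 to 12 rows; each row is the pose to reach, as a shift and turn from the pose commanded when the call began; what a row does not reach only later rows make up. A row lasts 1/12 s, in which the tool goes at most 41.7 mm and 7.16 degrees, less where a joint would pass 70% of its speed; a pose out of reach is approached as far as the arm can. A call with a gripper value outside its range is refused whole. The fingers move at their own pace and stop on an object; "squeeze" is the grip in N (left out, the last holds). Time passes only in rows, so rows that repeat a pose let the fingers close. It gives the time, the measured TCP pose, the force and the opening at its end, in the units of the state.
- manip.state(): the state, without advancing time (a new reading comes with each control period).
- manip.capture(name): name is "scene" or "top"; returns a dict with "color" (384x512x3 uint8, red, green, blue), "intrinsics" (3x3 intrinsics, pixels), "dist_coeffs" ([k1, k2, p1, p2, k3] as OpenCV has them; the pictures are not rectified), "world_to_cam" (4x4, takes a point from world to camera coordinates). Camera axes: x right, y down, z forward; pixel columns grow to the right and rows downward; lengths in m; the calibration is good to about 2 mm. A picture is of the moment at which its call begins. There is no depth.
- manip.job_done(): hands the job in, once; it reports no verdict.
The state is a dict: "time": time; "joint_pos": joint angles; "joint_vel": joint speeds; "effort": joint torques, N m; "tcp_pos": TCP position; "eef_rot": TCP orientation; "ft_force": force on the tool from outside, world axes, zero at the start; "torque": the same for the moment, N m; "width": finger opening in m.
Only numpy, scipy, OpenCV 4.12 (cv2) and the standard library are available. Lean on these libraries where they do the work, as an engineer would, in place of code of your own. Each camera call takes 0.05 s, during which the arm holds its last target.

## Task

Secure the texture tester's sample platform: slide the yellow lever bar through the loop of each hold-down eye in turn and swing it clockwise (seen from above) until the eye stops tight, never turning an eye with the fingers themselves. Also put away the bar and every test probe lying about: press each down past the sprung jaw of the clip of its own colour until it snaps fully home, its grip block midway between the two forks. Leave the other things on the bench where they are.

Things in the scene. Friction and masses are not known exactly. Their poses are not given: they have to be found in the camera images.
- bar: Steel rod 10 mm in diameter, 180 mm long (round ends at x = +-90 mm), with a square grip block 40 mm long, 18 x 18 mm, in its middle, yellow, plain at both ends: the lever bar. About 90 g. Origin at the block's centre on the rod's axis; x along the rod. Lies on the table on a flat of the block (axis 9 mm up). Present in every start, in front of the platform.
- base: Fixed grey base of the sample platform, 200 (x) by 250 (y) by 20 mm, with an aluminium plate with engraved circles on it (top 32 mm up) and a glass dish on that (top 46 mm up). Origin at the centre of its underside, x away from the robot. The eyes stand at y = +95 and -95 mm. Two green marks by each eye lie in line with the loop's hole when it is tight.
- probe_red: Steel rod 10 mm in diameter, 180 mm long (round ends at x = +-90 mm), with a square grip block 40 mm long, 18 x 18 mm, in its middle, red: a test probe. About 90 g. Origin at the block's centre on the rod's axis; x along the rod. Lies on the table on a flat of the block (axis 9 mm up). At +x it carries a cone tip, 17 mm across; it may be absent.
- probe_blue: Steel rod 10 mm in diameter, 180 mm long (round ends at x = +-90 mm), with a square grip block 40 mm long, 18 x 18 mm, in its middle, blue: a test probe. About 90 g. Origin at the block's centre on the rod's axis; x along the rod. Lies on the table on a flat of the block (axis 9 mm up). At +x it carries a dark ball tip, 17 mm across; it may be absent.
- probe_green: Steel rod 10 mm in diameter, 180 mm long (round ends at x = +-90 mm), with a square grip block 40 mm long, 18 x 18 mm, in its middle, green: a test probe. About 90 g. Origin at the block's centre on the rod's axis; x along the rod. Lies on the table on a flat of the block (axis 9 mm up). At +x it carries a short thick disc tip, 17 mm across; it may be absent.
- eye_left_loop (a point): Centre of the loop of the left hold-down eye (to the left, +y): a dark steel loop like a short tube, hole 18 mm across, 22 mm deep, open right through; outer radius 16 mm. It stands 95 mm above the table on a 13 mm shank. x: the hole's axis, level, both ends alike; z: up. The point lies on the eye's vertical turning axis.
- eye_left (a joint): Turn of the left eye about its vertical axis, rad: grows as it is screwed down, clockwise seen from above; starts loose at 0 to 0.25, stops hard at 1.6 (tight). Stays where it is left; takes about 0.2 N m. The bar has play in the loop: it swings up to 0.3 rad before the loop follows. Its height does not change.
- eye_right_loop (a point): Centre of the loop of the right hold-down eye (to the right, -y): a dark steel loop like a short tube, hole 18 mm across, 22 mm deep, open right through; outer radius 16 mm. It stands 95 mm above the table on a 13 mm shank. x: the hole's axis, level, both ends alike; z: up. The point lies on the eye's vertical turning axis.
- eye_right (a joint): Turn of the right eye about its vertical axis, rad: grows as it is screwed down, clockwise seen from above; starts loose at 0 to 0.25, stops hard at 1.6 (tight). Stays where it is left; takes about 0.2 N m. The bar has play in the loop: it swings up to 0.3 rad before the loop follows. Its height does not change.
- seat_yellow (a point): Where the rod's axis lies when fully home in the clip with yellow jaws, 50 mm above the table. x: along the rod (either way round); y: across; z: up. Two black forks at x = +-45 mm, 12 mm thick; the grip block goes between them. Slot 12 mm wide, open on top, flared mouth up to 28 mm above this point. Four clips stand side by side on a grey board at the right, 58 mm apart, colours in any order.
- jaw_yellow (a joint): Angle of the yellow clip's sprung jaw, rad: 0 closed. The jaw stands on the -y side of the slot, its nose over the rod. A rod pressed straight down (under 20 N) pushes it aside (0.05 to 0.2), then it snaps back to 0 over the rod.
- seat_red (a point): Where the rod's axis lies when fully home in the clip with red jaws, 50 mm above the table. x: along the rod (either way round); y: across; z: up. Two black forks at x = +-45 mm, 12 mm thick; the grip block goes between them. Slot 12 mm wide, open on top, flared mouth up to 28 mm above this point. Four clips stand side by side on a grey board at the right, 58 mm apart, colours in any order.
- jaw_red (a joint): Angle of the red clip's sprung jaw, rad: 0 closed. The jaw stands on the -y side of the slot, its nose over the rod. A rod pressed straight down (under 20 N) pushes it aside (0.05 to 0.2), then it snaps back to 0 over the rod.
- seat_blue (a point): Where the rod's axis lies when fully home in the clip with blue jaws, 50 mm above the table. x: along the rod (either way round); y: across; z: up. Two black forks at x = +-45 mm, 12 mm thick; the grip block goes between them. Slot 12 mm wide, open on top, flared mouth up to 28 mm above this point. Four clips stand side by side on a grey board at the right, 58 mm apart, colours in any order.
- jaw_blue (a joint): Angle of the blue clip's sprung jaw, rad: 0 closed. The jaw stands on the -y side of the slot, its nose over the rod. A rod pressed straight down (under 20 N) pushes it aside (0.05 to 0.2), then it snaps back to 0 over the rod.
- seat_green (a point): Where the rod's axis lies when fully home in the clip with green jaws, 50 mm above the table. x: along the rod (either way round); y: across; z: up. Two black forks at x = +-45 mm, 12 mm thick; the grip block goes between them. Slot 12 mm wide, open on top, flared mouth up to 28 mm above this point. Four clips stand side by side on a grey board at the right, 58 mm apart, colours in any order.
- jaw_green (a joint): Angle of the green clip's sprung jaw, rad: 0 closed. The jaw stands on the -y side of the slot, its nose over the rod. A rod pressed straight down (under 20 N) pushes it aside (0.05 to 0.2), then it snaps back to 0 over the rod.
- weight: Bystander: brass calibration weight, 48 mm across, 60 mm high. Origin at the centre of its underside. Leave it alone.
- dish: Bystander: glass dish on the platform, 80 mm across, 14 mm high. Origin at the centre of its underside. Leave it alone.
- jar: Bystander: jar, 66 mm across, 85 mm high. Origin at the centre of its underside. Leave it alone.
- beaker: Bystander: clear cup, 70 mm across, 90 mm high. Origin at the centre of its underside. Leave it alone.
- bottle: Bystander: bottle, 64 mm across, 170 mm high. Origin at the centre of its underside. Leave it alone.
- mug: Bystander: white mug, 80 mm across, 90 mm high. Origin at the centre of its underside. Leave it alone.
- timer: Bystander: white timer box, 60 x 90 x 30 mm. Origin at the centre of its underside. Leave it alone.
Mind the look-alikes: they are no part of the job. Leave any turquoise look-alike of the probe_green alone.

How it is judged:
On the way, in this order (a step that is already met when the one before it is completed fails the run):
1. One eye (either) is turned tight, the bar still through its loop (((value of joint eye_left above 1.5 rad and (x of eye_left_loop in the frame of bar between -0.088 and 0.088 m and y of eye_left_loop in the frame of bar between -0.012 and 0.012 m and z of eye_left_loop in the frame of bar between -0.012 and 0.012 m and angle between the x axis of eye_left_loop and the x axis of bar, either way round below 0.6 rad)) or (value of joint eye_right above 1.5 rad and (x of eye_right_loop in the frame of bar between -0.088 and 0.088 m and y of eye_right_loop in the frame of bar between -0.012 and 0.012 m and z of eye_right_loop in the frame of bar between -0.012 and 0.012 m and angle between the x axis of eye_right_loop and the x axis of bar, either way round below 0.6 rad)))), for 0.1 s.
2. Both eyes are tight, the bar still through a loop (value of joint each of eye_left, eye_right above 1.5 rad and ((x of eye_left_loop in the frame of bar between -0.088 and 0.088 m and y of eye_left_loop in the frame of bar between -0.012 and 0.012 m and z of eye_left_loop in the frame of bar between -0.012 and 0.012 m and angle between the x axis of eye_left_loop and the x axis of bar, either way round below 0.6 rad) or (x of eye_right_loop in the frame of bar between -0.088 and 0.088 m and y of eye_right_loop in the frame of bar between -0.012 and 0.012 m and z of eye_right_loop in the frame of bar between -0.012 and 0.012 m and angle between the x axis of eye_right_loop and the x axis of bar, either way round below 0.6 rad))), for 0.1 s.
At the end, for the whole second after the job is handed in: Both eyes are tight (joint above 1.5 rad of 1.6); the bar and every probe present lie at rest in the clip of their own colour: within 5 mm of the seat across and in height, 19 mm along, 0.12 rad in direction, the jaw closed over them (below 0.08 rad) (value of joint each of eye_left, eye_right above 1.5 rad and x of bar in the frame of seat_yellow between -0.019 and 0.019 m and y of bar in the frame of seat_yellow between -0.005 and 0.005 m and z of bar in the frame of seat_yellow between -0.005 and 0.005 m and angle between the x axis of bar and the x axis of seat_yellow, either way round below 0.12 rad and linear speed of each of bar, probe_red, probe_blue, probe_green below 0.03 m/s and value of joint each of jaw_yellow, jaw_red, jaw_blue, jaw_green below 0.08 rad and x of probe_red in the frame of seat_red between -0.019 and 0.019 m and y of probe_red in the frame of seat_red between -0.005 and 0.005 m and z of probe_red in the frame of seat_red between -0.005 and 0.005 m and angle between the x axis of probe_red and the x axis of seat_red, either way round below 0.12 rad and x of probe_blue in the frame of seat_blue between -0.019 and 0.019 m and y of probe_blue in the frame of seat_blue between -0.005 and 0.005 m and z of probe_blue in the frame of seat_blue between -0.005 and 0.005 m and angle between the x axis of probe_blue and the x axis of seat_blue, either way round below 0.12 rad and x of probe_green in the frame of seat_green between -0.019 and 0.019 m and y of probe_green in the frame of seat_green between -0.005 and 0.005 m and z of probe_green in the frame of seat_green between -0.005 and 0.005 m and angle between the x axis of probe_green and the x axis of seat_green, either way round below 0.12 rad); the robot touches nothing.
It fails at once if The fingers press on an eye with more than 8 N (turning it by hand) (contact force between the fingers and eye_left above 8 N or contact force between the fingers and eye_right above 8 N).
It fails at once if A bystander is moved more than 50 mm (distance of any of weight, dish, jar, beaker, bottle, mug, timer from where it was at the start of the episode above 0.05 m).
Of probe_red, probe_blue, probe_green only 2 to 3 are there at a start; the rules pass over those that are not, and their reading is None.
At some moment in a run one of probe_red, probe_blue, probe_green may be knocked a few centimetres aside while the robot is not near it.
Once in a run the grip may slacken for a moment while it holds something.
It also fails if it takes over 210 s, if anything falls off the work surface, if the arm or the gripper's body presses on something with over 40 N, if the wrist force passes 120 N, or if a joint passes its speed limit or range.

## Working session

There is one attempt and no reset: what is moved stays moved. The work goes in short steps, Python scripts to look and compute and a tool call to move; the robot and the scene stay as the last step left them, time stands still between calls to the robot, and variables do not carry over. Pictures are saved under pics/ and viewed, and the job is handed in when it is done.

Besides the shell and the picture viewer there is one more tool, called as a command line: name --pt "numbers of a row" for each row, then --argument value for the rest. play_rows: Moves the arm, as the interface text tells. Its arguments: {"type":"object","properties":{"motion":{"type":"array","items":{"type":"array","items":{"type":"number"}}},"squeeze":{"type":"number"}},"required":["motion"]}

```bash
ls -la; mkdir -p pics
cat > h.py <<'E'
import numpy as np, cv2
from bench import manip
def cap(n):
    c=manip.capture(n); return c
def save(c,name,crop=None,scale=1.5):
    im=cv2.cvtColor(c["color"],cv2.COLOR_RGB2BGR)
    if crop: 
        x0,y0,x1,y1=crop; im=im[y0:y1,x0:x1]
    im=cv2.resize(im,None,fx=scale,fy=scale,interpolation=cv2.INTER_CUBIC)
    cv2.imwrite("pics/"+name+".png",im)
def ray(c,uv):
    K=np.array(c["intrinsics"]);d=np.array(c["dist_coeffs"]);T=np.array(c["world_to_cam"])
    p=cv2.undistortPoints(np.array(uv,float).reshape(-1,1,2),K,d).reshape(-1,2)
    R=T[:3,:3];t=T[:3,3];o=-R.T@t
    D=np.c_[p,np.ones(len(p))]@R
    return o,D
def onz(c,uv,z):
    o,D=ray(c,uv); s=(z-o[2])/D[:,2]; return o+D*s[:,None]
def tri(c1,uv1,c2,uv2):
    o1,D1=ray(c1,[uv1]);o2,D2=ray(c2,[uv2]);a=D1[0];b=D2[0]
    s=np.linalg.lstsq(np.c_[a,-b],o2-o1,rcond=None)[0]
    P,Q=o1+s[0]*a,o2+s[1]*b
    return (P+Q)/2,np.linalg.norm(P-Q)
def proj(c,P):
    T=np.array(c["world_to_cam"]);r,_=cv2.Rodrigues(T[:3,:3])
    return cv2.projectPoints(np.array(P,float).reshape(-1,1,3),r,T[:3,3],np.array(c["intrinsics"]),np.array(c["dist_coeffs"]))[0].reshape(-1,2)
E
python3 - <<'E'
from h import *
print(manip.state(), manip.grip_point_offset)
for n in("scene","top"):
    c=cap(n);save(c,n+"0")
    T=c["world_to_cam"];print(n,c["intrinsics"],c["dist_coeffs"],-T[:3,:3].T@T[:3,3],T[2,:3])
print(manip.state()["time"])
E
```

```text
total 12
drwxr-xr-x  3 agent agent 4096 Dec  6 08:55 .
drwxr-xr-x 23 root  root  4096 Dec  6 08:55 ..
drwxr-xr-x  2 agent agent 4096 Dec  6 08:55 pics
{'time': 0.0, 'joint_pos': array([-1.21563028,  0.43520872,  0.02495549,  1.57411353, -0.01161353,
        1.13399693, -0.07509583]), 'joint_vel': array([-0.00060912, -0.00100411,  0.00044392, -0.0006165 ,  0.00143324,
        0.00135532, -0.00169242]), 'effort': array([ 1.11737667e-03, -6.70455480e+01,  1.02558363e+00, -3.16227400e+01,
        1.56140886e-02,  1.24305239e-02, -1.77372425e-05]), 'tcp_pos': array([0.2761285 , 0.56042543, 0.40392805]), 'eef_rot': array([-3.14001595e+00,  1.23655731e-04,  2.68377102e+00]), 'ft_force': array([-0.04873475, -0.18009054,  0.8809077 ]), 'torque': array([ 0.03032202, -0.02886133,  0.04245902]), 'width': 0.0853080379765029} 0.1547
scene [[472.10183411   0.         248.28056244]
 [  0.         472.10183411 197.55484516]
 [  0.           0.           1.        ]] [0.01448623 0.         0.         0.         0.        ] [ 1.52498172 -0.37791673  1.15605734] [-0.68064328  0.27484745 -0.679105  ]
top [[478.20087733   0.         249.5852327 ]
 [  0.         478.20087733 187.64204685]
 [  0.           0.           1.        ]] [0.04319148 0.         0.         0.         0.        ] [0.29907068 0.0329022  1.45255144] [ 0.12430156  0.01056857 -0.9921882 ]
0.1
```

View pics/scene0.png

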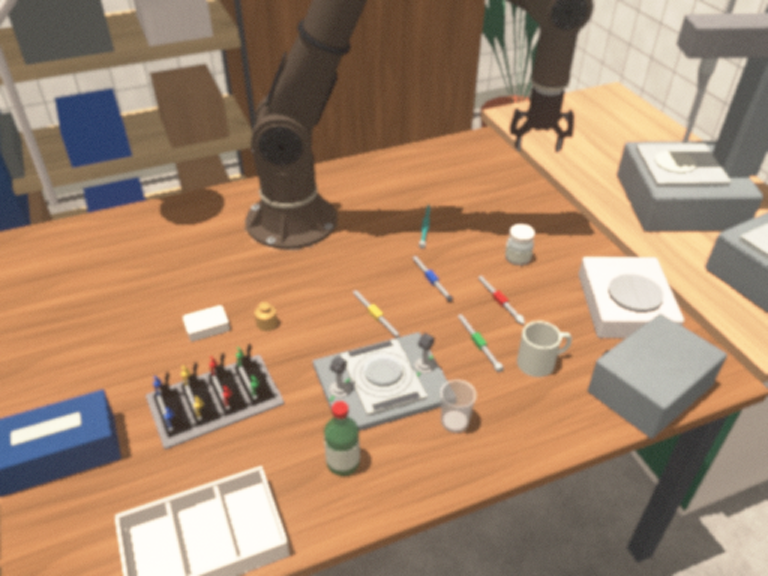

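View pics/top0.png

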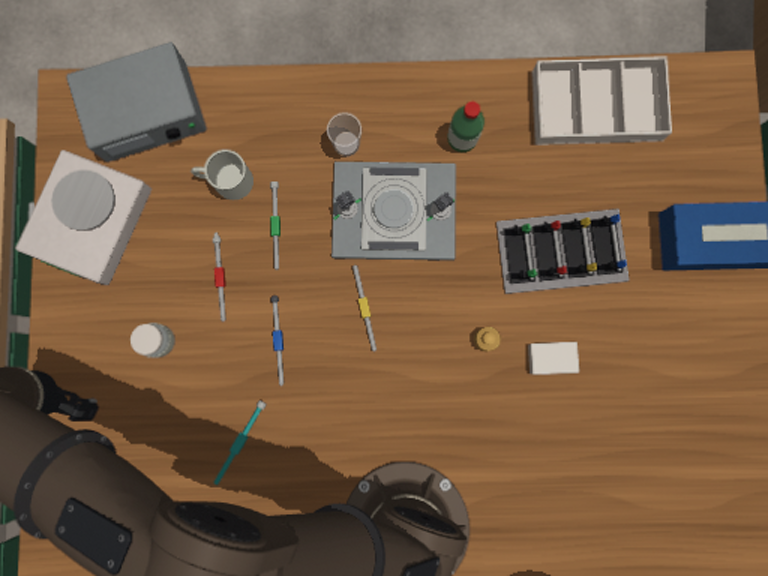

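Run:
```python
from h import *
c=cap("top");s=cap("scene")
save(c,"t_rack",(325,135,425,200),7.5);save(c,"t_base",(215,100,310,180),7.5)
save(s,"s_rack",(95,220,195,295),7.5);save(s,"s_base",(205,215,305,290),7.5)
```

```text
(no output)
```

View pics/t_rack.png

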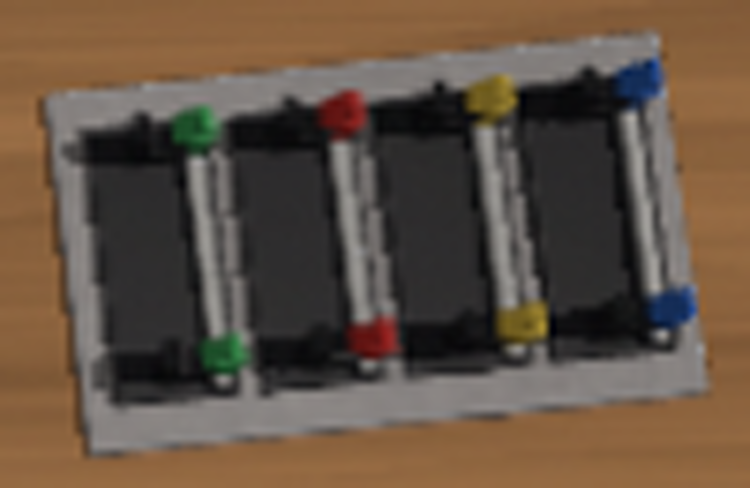

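View pics/t_base.png

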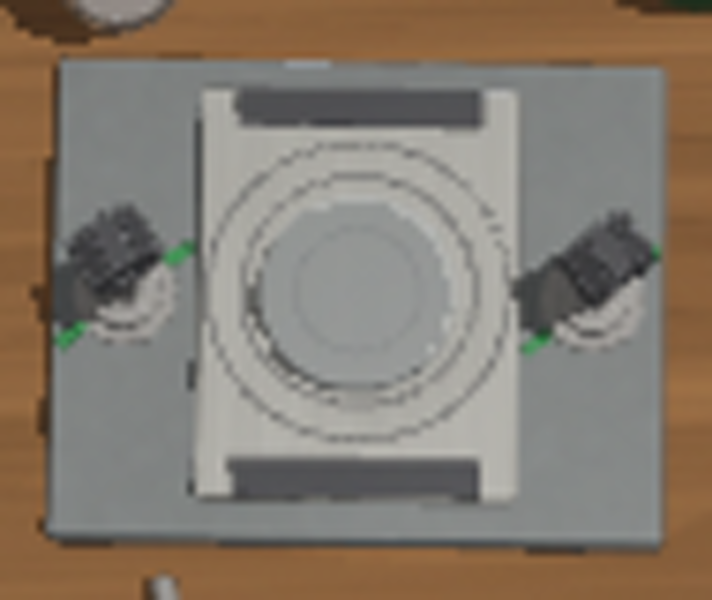

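View pics/s_rack.png

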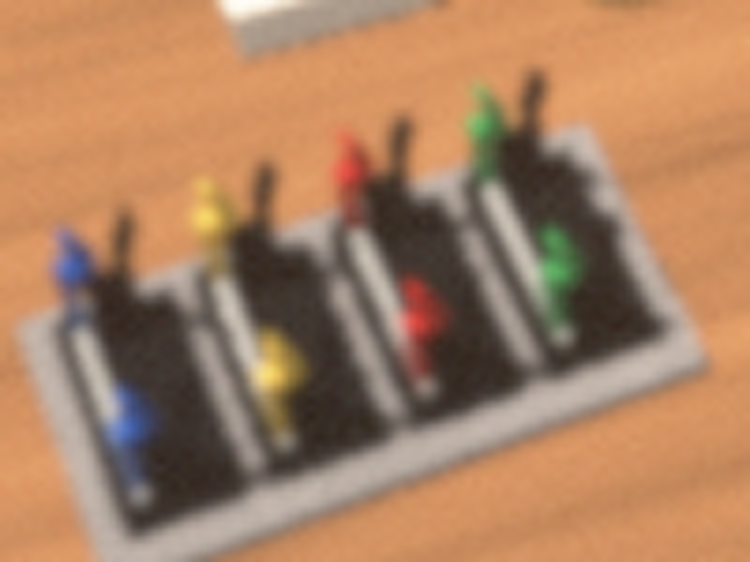

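View pics/s_base.png

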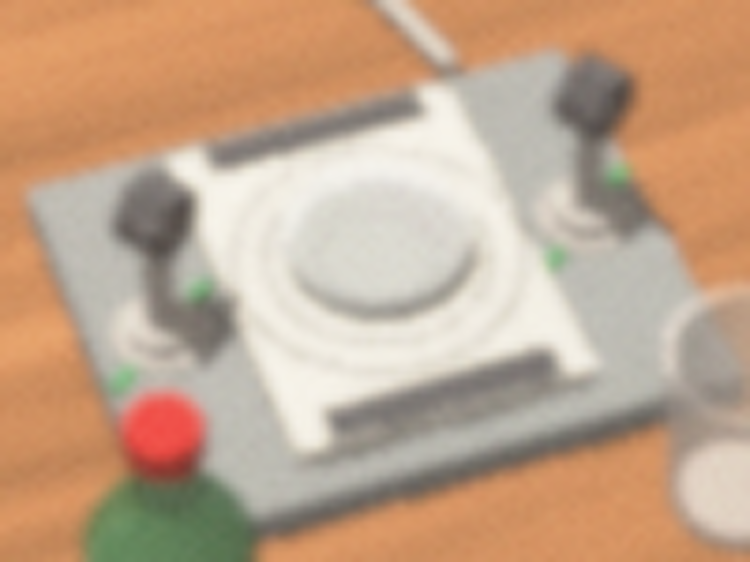

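```bash
cat > meas.py <<'E'
from h import *
def masks(im):
    hsv=cv2.cvtColor(im,cv2.COLOR_RGB2HSV);H,S,V=[hsv[...,i].astype(int) for i in range(3)]
    return dict(yellow=(H>=20)&(H<=32)&(S>150)&(V>120),red=((H<=6)|(H>=174))&(S>160)&(V>90),
      blue=(H>=105)&(H<=125)&(S>150)&(V>60),green=(H>=55)&(H<=75)&(S>120)&(V>60))
def blobs(im,mn=3):
    out={}
    for k,m in masks(im).items():
        n,l,st,ce=cv2.connectedComponentsWithStats(m.astype(np.uint8),connectivity=8)
        out[k]=[(st[i,4],ce[i].round(2)) for i in range(1,n) if mn<=st[i,4]<400]
    return out
E
python3 - <<'E'
from meas import *
c=cap("top");s=cap("scene")
for n,i in(("top",c),("scene",s)):
    for k,v in blobs(i["color"]).items(): 
        print(n,k,[(int(a),b.tolist(),onz(i,[b],0.018)[0][:2].round(3).tolist()) for a,b in v])
E
```

```text
top yellow [(9, [391.67, 147.22], [0.592, -0.385]), (10, [396.2, 177.5], [0.499, -0.393]), (76, [242.55, 204.38], [0.429, 0.07])]
top red [(87, [314.45, 72.47], [0.834, -0.161]), (16, [370.5, 149.31], [0.587, -0.321]), (85, [145.94, 184.4], [0.496, 0.362]), (16, [374.94, 179.69], [0.494, -0.33])]
top blue [(22, [409.91, 145.18], [0.597, -0.44]), (22, [414.18, 175.82], [0.503, -0.447]), (75, [184.76, 226.71], [0.365, 0.245])]
top green [(9, [127.33, 83.11], [0.815, 0.42]), (3, [238.0, 133.67], [0.646, 0.08]), (4, [224.25, 144.0], [0.615, 0.123]), (73, [183.38, 150.4], [0.598, 0.248]), (4, [286.25, 145.0], [0.607, -0.067]), (21, [350.24, 151.81], [0.581, -0.26]), (20, [354.1, 181.9], [0.489, -0.267])]
scene yellow [(10, [248.0, 208.5], [0.436, 0.061]), (8, [123.25, 248.88], [0.456, -0.375]), (11, [132.0, 268.27], [0.544, -0.366])]
scene red [(48, [333.02, 197.85], [0.5, 0.36]), (18, [141.44, 242.17], [0.45, -0.315]), (19, [151.16, 261.42], [0.54, -0.305]), (68, [225.94, 272.97], [0.67, -0.106])]
scene blue [(5, [61.2, 66.0], [-0.884, -0.425]), (23, [43.61, 73.04], [-0.841, -0.513]), (8
[... 372 characters left out ...]
), (3, [53.0, 85.67], [-0.695, -0.482]), (7, [62.57, 85.43], [-0.68, -0.44]), (3, [79.0, 84.33], [-0.661, -0.366]), (21, [46.29, 90.05], [-0.664, -0.515]), (3, [66.33, 86.67], [-0.661, -0.425]), (5, [58.0, 89.0], [-0.654, -0.464]), (4, [76.0, 92.25], [-0.591, -0.389]), (12, [54.0, 93.67], [-0.617, -0.485]), (6, [67.17, 93.83], [-0.592, -0.429]), (4, [49.75, 97.25], [-0.591, -0.506]), (14, [55.0, 98.0], [-0.575, -0.485]), (4, [76.0, 98.5], [-0.534, -0.396]), (4, [48.5, 99.75], [-0.57, -0.514]), (4, [52.0, 102.5], [-0.54, -0.501]), (5, [57.6, 103.0], [-0.526, -0.478]), (7, [287.0, 183.71], [0.369, 0.242])]
scene green [(3, [317.33, 224.33], [0.594, 0.247]), (4, [319.5, 227.0], [0.608, 0.247])]
```

Run:
```python
from h import *
c=cap("top");s=cap("scene")
save(c,"t_l",(219,120,244,150),20);save(c,"t_r",(283,120,308,150),20)
save(s,"s_l",(272,218,302,248),18);save(s,"s_r",(215,234,245,266),18)
L,e=tri(c,(229.7,132.9),s,(284.3,227.9));print("L",L,e)
L2,e=tri(c,(296.6,133.7),s,(225.7,243.4));print("R",L2,e)
# base top corners (z=.02) from t_base picture
q=np.array([(62,60),(663,68),(48,537),(662,545)])/7.5+[215,100]
P=onz(c,q-0.5+0.5,0.02);print(P.round(4)); print(P.mean(0), [np.linalg.norm(P[i]-P[j]) for i,j in((0,1),(2,3),(0,2),(1,3))])
a=(P[0]-P[1])+(P[2]-P[3]);a/=np.linalg.norm(a);print("ydir",a, P.mean(0)+.095*a,P.mean(0)-.095*a)
# green marks
m=np.array([(65,335),(180,252),(535,345),(655,252)])/7.5+[215,100]
M=onz(c,m,0.02);print(M.round(4),M[:2].mean(0),M[2:].mean(0))
for i in(0,2):
    d=M[i+1]-M[i];print(np.degrees(np.arctan2(d[1],d[0])))
```

```text
L [0.63102089 0.10224487 0.09425708] 0.0013366637625040244
R [ 0.62369632 -0.08982076  0.09648715] 0.00465963869868219
[[ 0.7277  0.1239  0.02  ]
 [ 0.7179 -0.1225  0.02  ]
 [ 0.5296  0.1326  0.02  ]
 [ 0.5204 -0.1152  0.02  ]]
[0.62389639 0.00470469 0.02      ] [np.float64(0.24651290248134825), np.float64(0.24793557125931037), np.float64(0.1983336546012635), np.float64(0.19766935394722718)]
ydir [0.03848473 0.99925919 0.        ] [0.62755243 0.09963432 0.02      ] [ 0.62024034 -0.09022493  0.02      ]
[[ 0.6127  0.1244  0.02  ]
 [ 0.646   0.0769  0.02  ]
 [ 0.6038 -0.0666  0.02  ]
 [ 0.6411 -0.1166  0.02  ]] [0.62933122 0.10068158 0.02      ] [ 0.62243133 -0.09157661  0.02      ]
-54.919123608636355
-53.251075998312565
```

```bash
cd pics; python3 -c "
import cv2,numpy as np
a=[cv2.resize(cv2.imread(f+'.png'),(400,300) if 0 else (400,400)) for f in('t_l','t_r','s_l','s_r')]
i=np.vstack([np.hstack(a[:2]),np.hstack(a[2:])]);cv2.imwrite('loops.png',cv2.resize(i,(600,600)))"
```

```text
(no output)
```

View pics/loops.png

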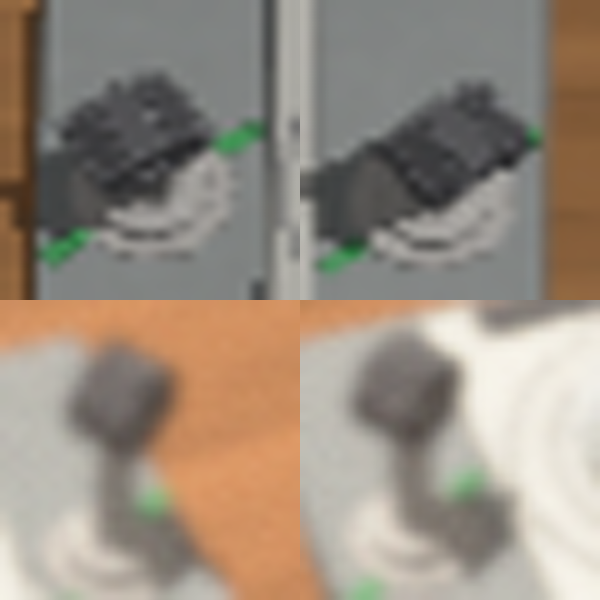

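```bash
cat >> meas.py <<'E'
def rodpose(c,cen,z=0.009):
    """PCA of non-wood pixels in 80px ROI around block px centre cen"""
    im=c["color"];u,v=[int(round(q)) for q in cen]
    hsv=cv2.cvtColor(im,cv2.COLOR_RGB2HSV).astype(int)
    m=((hsv[...,1]<60)&(hsv[...,2]>110))
    for k in masks(im).values(): m|=k
    w=np.zeros_like(m);w[max(0,v-34):v+35,max(0,u-14):u+15]=1
    n,l,st,ce=cv2.connectedComponentsWithStats((m&w).astype(np.uint8),connectivity=8)
    i=l[v,u]; vs,us=np.nonzero(l==i)
    P=onz(c,np.c_[us,vs],z)[:,:2]; mu=P.mean(0); d=np.linalg.svd(P-mu)[2][0]; d*=np.sign(d[0])
    t=(P-mu)@d
    return mu,np.degrees(np.arctan2(d[1],d[0])),t.min(),t.max(),st[i,4], mu+d*(t.max()+t.min())/2
E
python3 - <<'E'
from meas import *
c=cap("top");s=cap("scene")
B={k:[b for a,b in v if a>60 and b[1]>100] for k,v in blobs(c["color"]).items()}
for k,v in B.items():
    b=v[0]; print(k,b,"blk",onz(c,[b],.018)[0][:2].round(4),[np.round(x,4) for x in rodpose(c,b)])
for k,uv in dict(yellow=(248.,208.5),red=(333,197.8),blue=(287,184),green=(318.5,225.7)).items():
    print(k,[np.round(x,4) for x in tri(c,B[k][0],s,uv)])
E
```

```text
yellow [242.55 204.38] blk [0.4285 0.0705] [array([0.4268, 0.0702]), np.float64(11.7908), np.float64(-0.0866), np.float64(0.0888), np.int32(196), array([0.4279, 0.0704])]
red [145.98 184.35] blk [0.4962 0.3617] [array([0.5   , 0.3638]), np.float64(4.9312), np.float64(-0.0907), np.float64(0.0891), np.int32(225), array([0.4992, 0.3637])]
blue [184.76 226.71] blk [0.3654 0.2449] [array([0.34  , 0.2439]), np.float64(4.9019), np.float64(-0.0621), np.float64(0.044), np.int32(141), array([0.331 , 0.2431])]
green [183.38 150.4 ] blk [0.5982 0.2479] [array([0.6047, 0.2493]), np.float64(1.0994), np.float64(-0.0936), np.float64(0.0882), np.int32(204), array([0.6021, 0.2493])]
yellow [array([0.4282, 0.0675, 0.0092]), np.float64(0.0068)]
red [array([0.4966, 0.3622, 0.0149]), np.float64(0.0004)]
blue [array([0.3654, 0.2449, 0.013 ]), np.float64(0.0015)]
green [array([0.5988, 0.2485, 0.0154]), np.float64(0.0003)]
```

play_rows --pt "152 -490 -104 0 0 38 -0.3" --pt "152 -490 -104 0 0 38 -0.3" --pt "152 -490 -104 0 0 38 -0.3" --pt "152 -490 -104 0 0 38 -0.3" --pt "152 -490 -104 0 0 38 -0.3" --pt "152 -490 -104 0 0 38 -0.3" --pt "152 -490 -104 0 0 38 -0.3" --pt "152 -490 -104 0 0 38 -0.3" --pt "152 -490 -104 0 0 38 -0.3" --pt "152 -490 -104 0 0 38 -0.3" --pt "152 -490 -104 0 0 38 -0.3" --pt "152 -490 -104 0 0 38 -0.3" --squeeze 60

```text
time: 1.5
tcp_pos: [0.4216, 0.091, 0.3055]
eef_rot: [3.141, 0.001, -2.936]
ft_force: [1.2, -0.7, -0.3]
width: 0.0555
```

play_rows --pt "0 0 -60 0 0 0 -0.3" --pt "0 0 -60 0 0 0 -0.3" --pt "0 0 -60 0 0 0 -0.3" --pt "0 0 -60 0 0 0 -0.3"

```text
time: 1.83
tcp_pos: [0.4212, 0.0929, 0.2453]
eef_rot: [-3.141, -0.002, -2.936]
ft_force: [0.0, 1.3, 0.5]
width: 0.0553
```

Run:
```python
from h import *
s=manip.state();print(s["tcp_pos"],s["joint_pos"],s["width"])
c=cap("top");save(c,"t1",(200,130,300,270),4.2);c=cap("scene");save(c,"s1",(190,110,310,250),4.2)
```

```text
[0.4211863  0.09292605 0.24525958] [-0.3812998   0.35358378  0.05006294  2.20891748 -0.03170817  0.58176398
  1.4683536 ] 0.05530940904522313
```

View pics/s1.png

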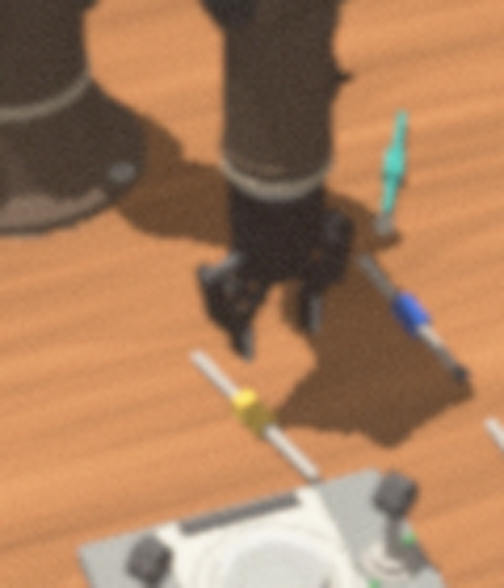

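View pics/t1.png

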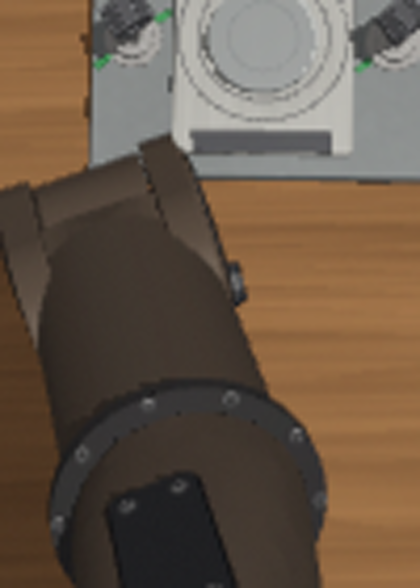

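play_rows --pt "7 -23 0 0 0 0 -0.3" --pt "7 -23 -40 0 0 0 -0.3" --pt "7 -23 -71 0 0 0 -0.3" --pt "7 -23 -71 0 0 0 -0.3" --pt "7 -23 -71 0 0 0 1" --pt "7 -23 -71 0 0 0 1" --pt "7 -23 -71 0 0 0 1" --pt "7 -23 -71 0 0 0 1" --pt "7 -23 -71 0 0 0 1" --pt "7 -23 -71 0 0 0 1"

```text
time: 2.77
tcp_pos: [0.4291, 0.0705, 0.1766]
eef_rot: [3.141, 0.004, -2.936]
ft_force: [-1.7, 0.8, 9.9]
width: 0.0164
```

play_rows --pt "0 0 3 0 0 0 1" --pt "0 0 40 0 0 0 1" --pt "0 0 70 0 0 0 1" --pt "0 0 70 0 0 0 1" --pt "0 0 70 0 0 0 1"

```text
time: 3.18
tcp_pos: [0.4291, 0.0702, 0.2471]
eef_rot: [3.141, 0.006, -2.936]
ft_force: [-0.1, -0.1, -0.3]
width: 0.0162
```

Run:
```python
from h import *
s=manip.state();print(s["tcp_pos"],s["ft_force"],s["width"])
c=cap("scene");save(c,"s2",(200,140,290,230),6.6)
```

```text
[0.42909962 0.07022814 0.24705557] [-0.13218567 -0.08654642 -0.28214791] 0.016175600985441307
```

View pics/s2.png

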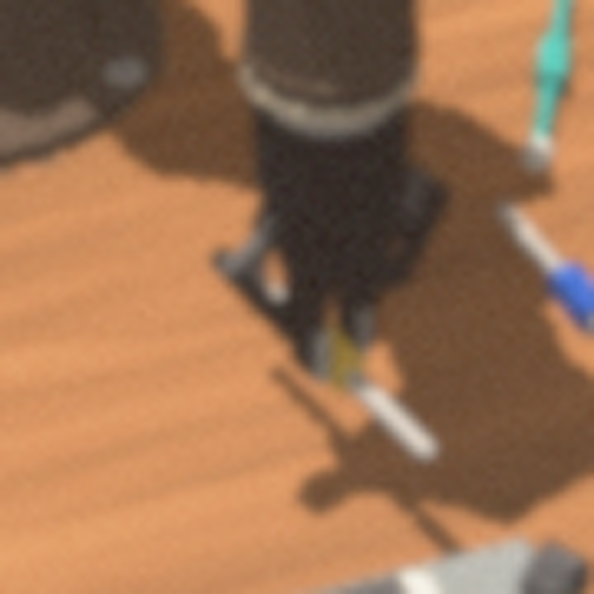

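play_rows --pt "0 0 15 0 0 7 1" --pt "40 -8 15 0 0 13 1" --pt "80 -16 15 0 0 13 1" --pt "95 -18 15 0 0 13 1" --pt "95 -18 15 0 0 13 1" --pt "95 -18 15 0 0 13 1"

```text
time: 3.73
tcp_pos: [0.5234, 0.0516, 0.2584]
eef_rot: [3.141, -0.002, -2.71]
ft_force: [-0.4, -0.4, -0.5]
width: 0.0163
```

Run:
```python
from h import *
s=manip.state();print(s["tcp_pos"],s["eef_rot"],s["ft_force"],s["width"])
c=cap("top");save(c,"t3",(215,110,265,180),8.4);c=cap("scene");save(c,"s3",(220,180,310,250),8)
```

```text
[0.52338644 0.05158951 0.25841194] [ 3.14111888e+00 -1.81973222e-03 -2.71024683e+00] [-0.4357705  -0.37552337 -0.48348187] 0.01634201693529691
```

View pics/s3.png

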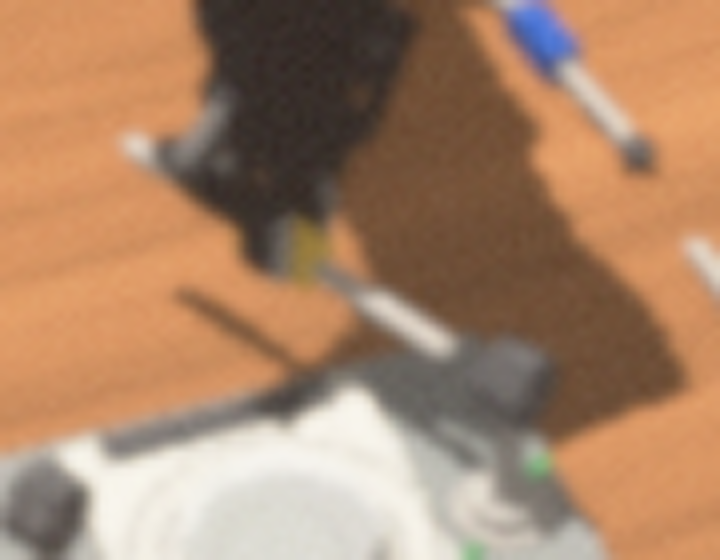

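View pics/t3.png

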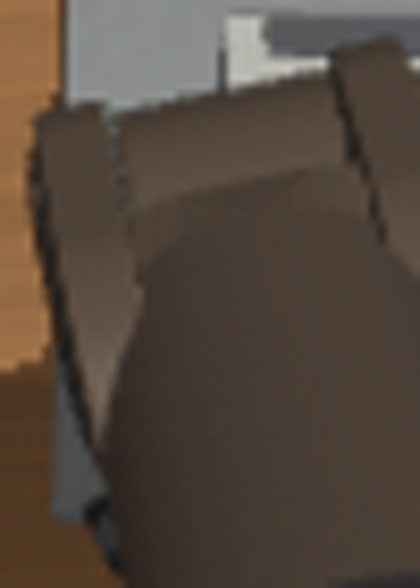

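```bash
cat >> h.py <<'E'
def rodcheck(c,px,z):
    """project rod (from tcp & yaw) into c; and solve height of seen pixels px in rod's vertical plane"""
    s=manip.state();p=s["tcp_pos"];y=s["eef_rot"][2];d=np.array([np.cos(y),np.sin(y),0])
    n=np.array([-d[1],d[0],0]);q=np.array([p[0],p[1],0])
    o,D=ray(c,px);t=((q-o)@n)/(D@n);P=o+D*t[:,None]
    return [( (x-q)@d, x[2]) for x in P], proj(c,[q+d*a+[0,0,z] for a in(-.09,.09)])
E
python3 - <<'E'
from h import *
c=cap("scene")
a,b=rodcheck(c,[(276.9,223.5),(270.6,219.6),(265,216.2),(236.2,198.1)],.0908)
print(np.round(a,4),b)
L=[.629,.1008,.095];print(proj(c,[L]))
E
```

```text
[[-0.0905  0.093 ]
 [-0.0644  0.0923]
 [-0.0408  0.0914]
 [ 0.087   0.0893]] [[276.74683795 223.91380042]
 [235.55278136 197.35353203]]
[[283.39452685 227.44861122]]
```

play_rows --pt "0 0 3 0 0 0 1" --pt "0 0 3 0 0 0 1" --pt "9 4 3 0 0 0 1" --pt "18 8 3 0 0 0 1" --pt "23 10 3 0 0 0 1" --pt "27 12 3 0 0 0 1" --pt "27 12 3 0 0 0 1"

```text
time: 4.47
tcp_pos: [0.5514, 0.0647, 0.2624]
eef_rot: [3.142, 0.001, -2.709]
ft_force: [-0.6, 0.2, -1.6]
width: 0.0166
```

Run:
```python
from h import *
s=manip.state();print(s["tcp_pos"],s["eef_rot"],s["ft_force"],s["torque"],s["width"])
c=cap("scene");save(c,"s4",(250,190,310,250),10)
```

```text
[0.55139687 0.06470281 0.26236516] [ 3.14152117e+00  7.70595805e-04 -2.70860489e+00] [-0.6153671   0.19181295 -1.58229601] [ 0.0247153  -0.04064434  0.02508951] 0.016557218750916005
```

View pics/s4.png

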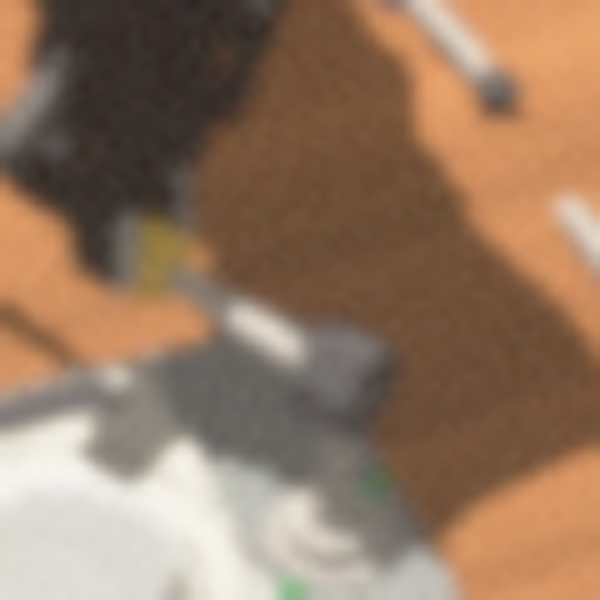

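play_rows --pt "5 2 0 0 0 0 1" --pt "10 5 0 0 0 0 1" --pt "16 7 0 0 0 0 1" --pt "22 10 0 0 0 0 1" --pt "27 12 0 0 0 0 1" --pt "27 12 0 0 0 0 1" --pt "27 12 0 0 0 0 1"

```text
time: 5.1
tcp_pos: [0.5776, 0.0761, 0.2623]
eef_rot: [3.142, -0.0, -2.709]
ft_force: [0.0, 0.3, -0.8]
width: 0.0165
```

Run:
```python
from h import *
s=manip.state();print(s["tcp_pos"],s["eef_rot"],s["ft_force"],s["torque"],s["width"])
c=cap("scene");save(c,"s5",(250,190,310,250),10)
```

```text
[0.57756836 0.07607311 0.26231187] [ 3.14153809e+00 -1.28423618e-04 -2.70917244e+00] [ 0.04429886  0.28487537 -0.81377198] [-0.05054094  0.0582819   0.00199553] 0.0164994347527628
```

View pics/s5.png

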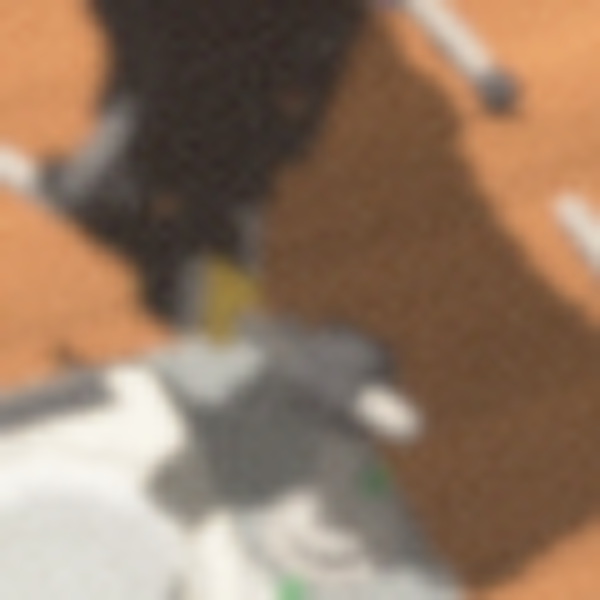

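```bash
cat >> h.py <<'E'
def arc(eye,tot,step,start=0):
    p=manip.state()["tcp_pos"][:2];r=p-np.array(eye)
    for a in np.arange(start+step,tot+1e-6,step):
        t=np.radians(-a);R=np.array([[np.cos(t),-np.sin(t)],[np.sin(t),np.cos(t)]])
        print(int(a),((R@r-r)*1000).round(0))
E
python3 - <<'E'
from h import *
arc((.629,.1008),100,6)
E
```

```text
6 [-2.  6.]
12 [-4. 11.]
18 [-5. 17.]
24 [-6. 23.]
30 [-6. 29.]
36 [-5. 35.]
42 [-3. 41.]
48 [-1. 47.]
54 [ 1. 52.]
60 [ 4. 57.]
66 [ 8. 62.]
72 [12. 66.]
78 [17. 70.]
84 [22. 74.]
90 [27. 77.]
96 [32. 79.]
```

play_rows --pt "-2 6 0 0 0 -6 1" --pt "-4 11 0 0 0 -12 1" --pt "-5 17 0 0 0 -18 1" --pt "-6 23 0 0 0 -24 1" --pt "-6 29 0 0 0 -30 1" --pt "-5 35 0 0 0 -36 1" --pt "-3 41 0 0 0 -42 1" --pt "-3 41 0 0 0 -42 1"

```text
time: 5.82
tcp_pos: [0.5743, 0.1188, 0.2625]
eef_rot: [3.141, 0.0, 2.838]
ft_force: [-0.4, 3.2, -1.0]
width: 0.0169
```

Run:
```python
from h import *
s=manip.state();print(s["tcp_pos"],s["eef_rot"],s["ft_force"],s["torque"],s["width"])
arc((.629,.1008),72,6)
c=cap("scene");save(c,"s6",(250,190,310,250),10)
```

```text
[0.5742884  0.11877853 0.2625473 ] [3.14058877e+00 8.34538584e-05 2.83839757e+00] [-0.41324984  3.21218    -1.00520977] [ 0.7412357  -0.03347723  0.25528348] 0.01689832200380315
6 [2. 6.]
12 [ 5. 11.]
18 [ 8. 16.]
24 [12. 21.]
30 [16. 25.]
36 [21. 29.]
42 [26. 32.]
48 [31. 35.]
54 [37. 37.]
60 [43. 38.]
66 [49. 39.]
72 [55. 40.]
```

View pics/s6.png

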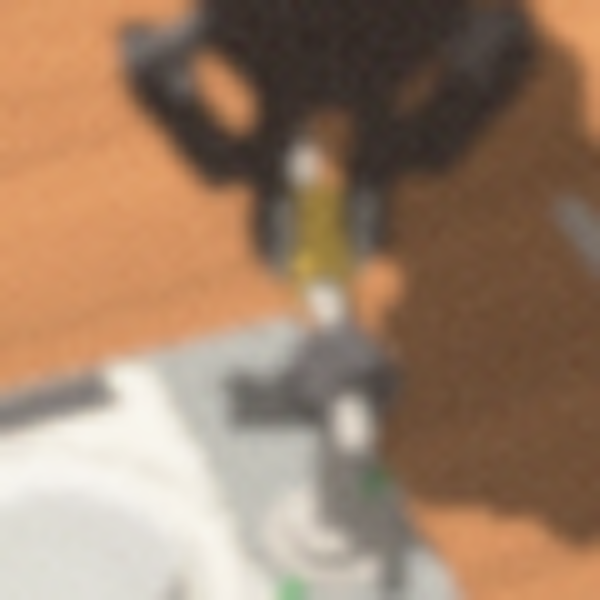

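play_rows --pt "2 6 0 0 0 -6 1" --pt "5 11 0 0 0 -12 1" --pt "8 16 0 0 0 -18 1" --pt "12 21 0 0 0 -24 1" --pt "16 25 0 0 0 -30 1" --pt "21 29 0 0 0 -36 1" --pt "26 32 0 0 0 -42 1" --pt "31 35 0 0 0 -48 1" --pt "31 35 0 0 0 -48 1"

```text
time: 6.62
tcp_pos: [0.6055, 0.1537, 0.2624]
eef_rot: [3.141, -0.002, 2.003]
ft_force: [-0.8, 6.6, 0.2]
width: 0.0167
```

Run:
```python
from h import *
s=manip.state();print(s["tcp_pos"],s["eef_rot"],s["ft_force"],s["torque"],s["width"])
arc((.629,.1008),24,4)
c=cap("scene");save(c,"s7",(250,190,310,250),10)
```

```text
[0.60549506 0.15374446 0.26240833] [ 3.14104899e+00 -1.93278056e-03  2.00258852e+00] [-0.78722961  6.61620832  0.18895424] [1.36139992 0.08977511 0.24384787] 0.016669357086158052
4 [4. 2.]
8 [8. 3.]
12 [12.  4.]
16 [16.  4.]
20 [20.  5.]
24 [24.  5.]
```

View pics/s7.png

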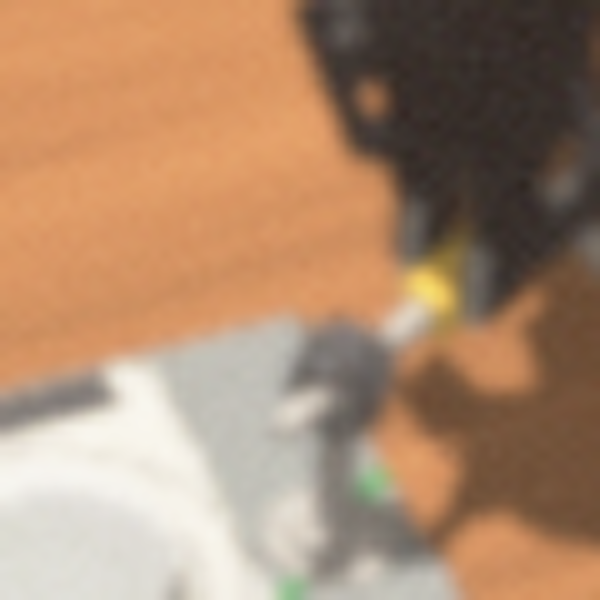

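play_rows --pt "4 2 0 0 0 -4 1" --pt "6 3 0 0 0 -6 1" --pt "6 3 0 0 0 -6 1" --pt "6 3 0 0 0 -6 1"

```text
time: 7.0
tcp_pos: [0.611, 0.1556, 0.2624]
eef_rot: [-3.141, -0.001, 1.903]
ft_force: [-0.2, 5.8, -0.3]
width: 0.0167
```

play_rows --pt "3 1 0 0 0 -3 1" --pt "5 1 0 0 0 -5 1" --pt "5 1 0 0 0 -5 1" --pt "5 1 0 0 0 -5 1"

```text
time: 7.33
tcp_pos: [0.6159, 0.1569, 0.2624]
eef_rot: [-3.141, -0.002, 1.816]
ft_force: [-0.9, 6.7, 0.2]
width: 0.0163
```

Run:
```python
from h import *
s=manip.state();print(s["ft_force"],s["torque"],s["width"])
arc((.629,.1008),12,4)
c=cap("scene");save(c,"s8",(260,210,300,250),15);c=cap("top");save(c,"t8",(215,110,265,180),8.4)
```

```text
[-0.90276004  6.66751514  0.21501779] [1.39295742 0.18376061 0.25959786] 0.016311890304930944
4 [4. 1.]
8 [8. 1.]
12 [12.  1.]
```

View pics/s8.png

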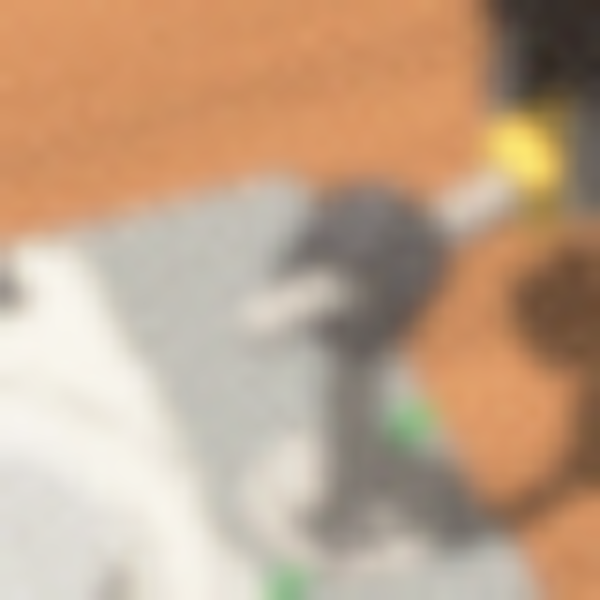

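View pics/t8.png

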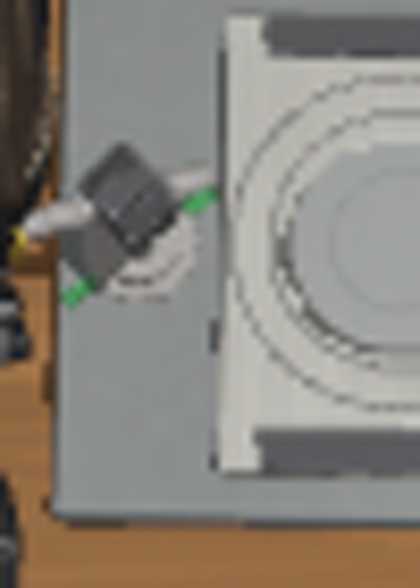

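play_rows --pt "3 1 0 0 0 -3 1" --pt "6 1 0 0 0 -6 1" --pt "6 1 0 0 0 -6 1" --pt "6 1 0 0 0 -6 1"

```text
time: 7.77
tcp_pos: [0.6217, 0.1581, 0.2623]
eef_rot: [-3.14, -0.002, 1.712]
ft_force: [-2.5, 6.7, 1.2]
width: 0.0164
```

Run:
```python
from h import *
s=manip.state();print(s["tcp_pos"],s["eef_rot"],s["ft_force"],s["torque"],s["width"])
arc((.629,.1008),12,4)
c=cap("top");save(c,"t9",(215,110,255,150),15)
```

```text
[0.62168272 0.15812795 0.26234711] [-3.14025941e+00 -2.25324822e-03  1.71206048e+00] [-2.49066803  6.71281651  1.22929383] [1.49539552 0.41384672 0.43765781] 0.01638227218281545
4 [4. 0.]
8 [8. 0.]
12 [12.  0.]
```

View pics/t9.png

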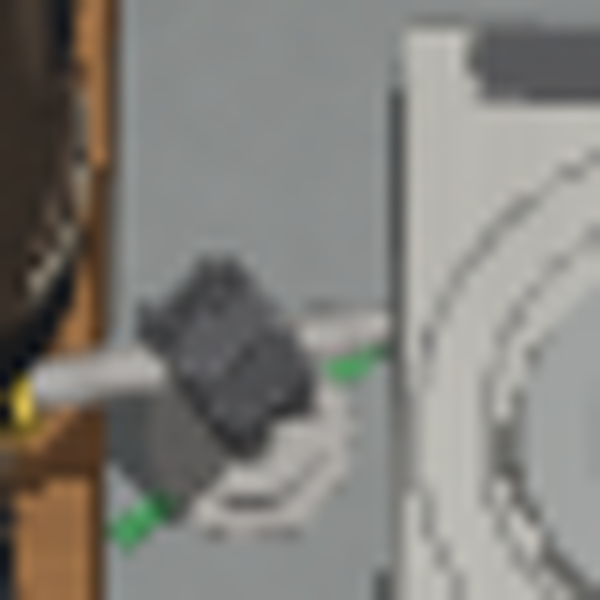

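play_rows --pt "3 0 0 0 0 -3 1" --pt "5 0 0 0 0 -5 1" --pt "5 0 0 0 0 -5 1" --pt "5 0 0 0 0 -5 1"

```text
time: 8.15
tcp_pos: [0.626, 0.1586, 0.2621]
eef_rot: [-3.138, -0.002, 1.627]
ft_force: [-4.8, 7.2, 3.3]
width: 0.0169
```

Run:
```python
from h import *
s=manip.state();print(s["tcp_pos"],s["eef_rot"],s["ft_force"],s["torque"],s["width"])
c=cap("top");save(c,"t10",(215,110,255,150),15)
```

```text
[0.62597765 0.15857968 0.2621044 ] [-3.13802577e+00 -2.39133221e-03  1.62667587e+00] [-4.82981433  7.15218999  3.34394367] [1.53031253 1.11900737 1.12295151] 0.016891598444812007
```

View pics/t10.png

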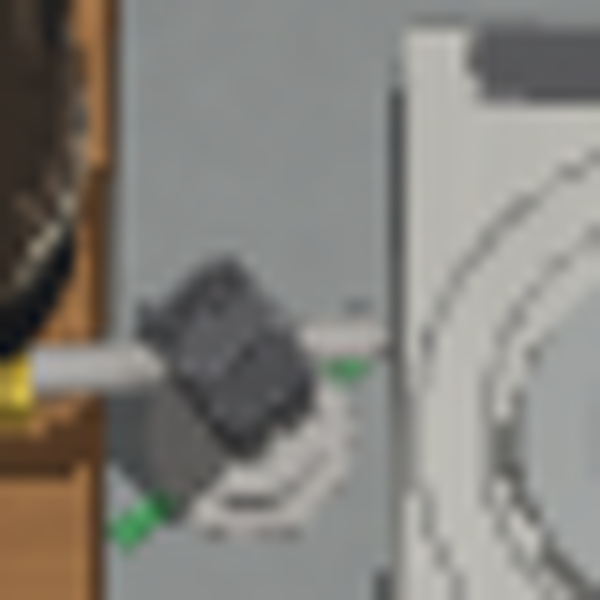

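play_rows --pt "-6 -1 0 0 0 6 1" --pt "-12 -2 0 0 0 12 1" --pt "-17 -4 0 0 0 18 1" --pt "-22 -6 0 0 0 24 1" --pt "-27 -9 0 0 0 29 1" --pt "-27 -9 0 0 0 29 1" --pt "-27 -9 0 0 0 29 1"

```text
time: 8.78
tcp_pos: [0.6002, 0.1466, 0.2626]
eef_rot: [-3.141, -0.0, 2.123]
ft_force: [0.2, -0.2, -0.6]
width: 0.0163
```

Run:
```python
from h import *
s=manip.state();print(s["tcp_pos"],s["eef_rot"],s["ft_force"],s["torque"],s["width"])
c=cap("top");save(c,"t11",(215,110,255,150),15)
```

```text
[0.6001903  0.14664191 0.26255983] [-3.14119499e+00 -5.56544845e-05  2.12342824e+00] [ 0.19824384 -0.15821337 -0.61509206] [ 0.05884663  0.05739236 -0.02970566] 0.016333819282127366
```

View pics/t11.png

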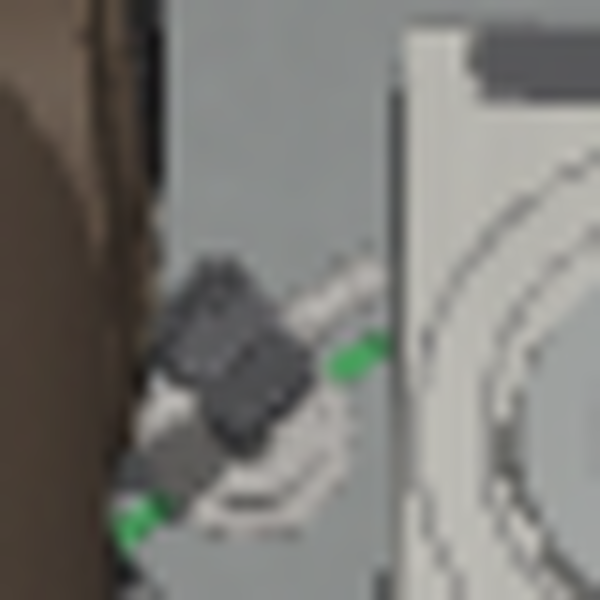

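play_rows --pt "-5 8 0 0 0 0 1" --pt "-11 18 0 0 0 0 1" --pt "-17 28 0 0 0 0 1" --pt "-23 37 0 0 0 0 1" --pt "-30 48 0 0 0 0 1" --pt "-36 58 0 0 0 0 1" --pt "-36 58 20 0 0 0 1" --pt "-36 58 60 0 0 0 1" --pt "-36 58 60 0 0 0 1"

```text
time: 9.58
tcp_pos: [0.5657, 0.2073, 0.3284]
eef_rot: [3.133, 0.001, 2.126]
ft_force: [2.3, -0.3, -0.8]
width: 0.016
```

Run:
```python
from h import *
s=manip.state();print(s["tcp_pos"],s["eef_rot"],s["ft_force"],s["torque"],s["width"])
c=cap("top");save(c,"t12",(205,100,305,175),7.5)
c=cap("scene");save(c,"s12",(210,170,310,260),6.6)
```

```text
[0.56573135 0.20728917 0.32840296] [3.13335429e+00 1.08210955e-03 2.12595124e+00] [ 2.34661562 -0.33907252 -0.76411895] [-0.04269396 -0.18126639  0.08626716] 0.015960652061195246
```

View pics/t12.png

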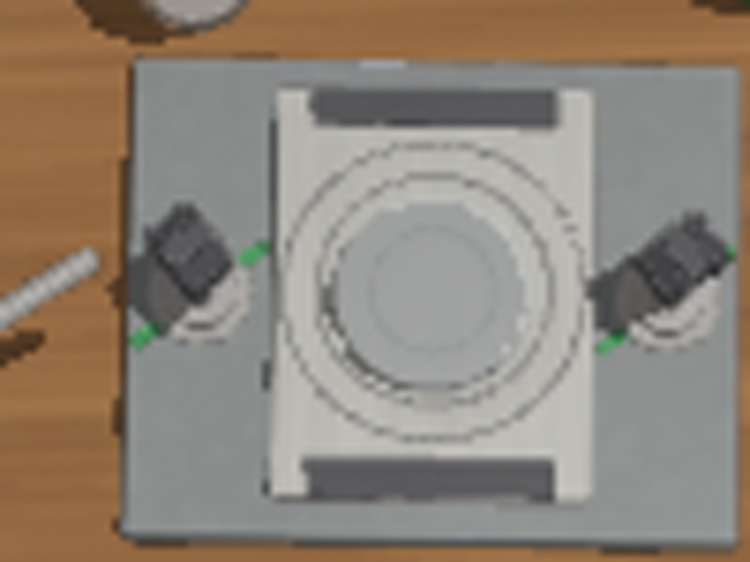

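View pics/s12.png

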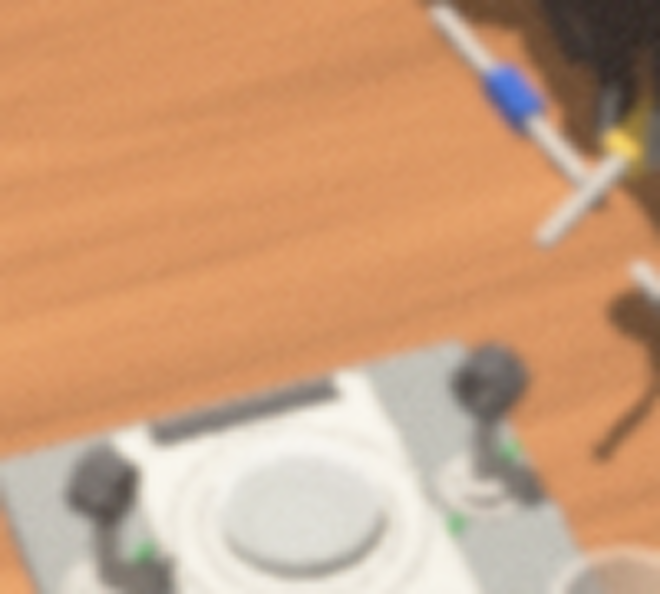

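play_rows --pt "-4 -30 0 0 0 7 1" --pt "-7 -60 0 0 0 14 1" --pt "-10 -90 0 0 0 21 1" --pt "-14 -120 0 0 0 28 1" --pt "-17 -150 0 0 0 35 1" --pt "-21 -180 0 0 0 42 1" --pt "-24 -210 0 0 0 49 1" --pt "-28 -240 0 0 0 56 1" --pt "-32 -270 0 0 0 63 1" --pt "-36 -300 0 0 0 70 1" --pt "-39 -330 0 0 0 77 1" --pt "-42 -357 0 0 0 84 1"

```text
time: 10.68
tcp_pos: [0.5215, -0.1523, 0.3214]
eef_rot: [3.141, -0.001, -2.686]
ft_force: [0.2, -0.3, -0.9]
width: 0.0162
```

play_rows --pt "0 0 0 0 0 6 1" --pt "0 0 0 0 0 6 1" --pt "0 0 0 0 0 6 1"

```text
time: 10.93
tcp_pos: [0.5221, -0.1504, 0.3216]
eef_rot: [3.14, -0.001, -2.591]
ft_force: [-0.1, 0.6, -1.6]
width: 0.017
```

Run:
```python
from h import *
s=manip.state();print(s["tcp_pos"],s["eef_rot"],np.degrees(s["eef_rot"][2]),s["ft_force"],s["joint_pos"],s["width"])
```

```text
[ 0.52207086 -0.15040704  0.32158412] [ 3.13983125e+00 -5.48542477e-04 -2.59054697e+00] -148.42740779395234 [-0.12430153  0.61428975 -1.58548193] [ 0.08976906  0.38948623  0.12310089  1.88237411 -0.06196881  0.87494705
  2.36540457] 0.016985690241879913
```

play_rows --pt "1 -1 -30 0 0 0 1" --pt "1 -1 -59 0 0 0 1" --pt "1 -1 -59 0 0 0 1" --pt "1 -1 -59 0 0 0 1"

```text
time: 11.27
tcp_pos: [0.523, -0.1504, 0.2624]
eef_rot: [3.139, -0.003, -2.587]
ft_force: [-1.0, 0.3, -0.1]
width: 0.0162
```

Run:
```python
from h import *
s=manip.state();print(s["tcp_pos"],s["eef_rot"],np.degrees(s["eef_rot"][2]),s["ft_force"],s["width"])
c=cap("scene");save(c,"s13",(170,190,250,260),8.5)
print(rodcheck(c,[(230,230)],.0945)[1]-[170,190], (rodcheck(c,[(230,230)],.0945)[1]-[170,190])*8.5,(proj(c,[[.622,-.0906,.095]])-[170,190])*8.5)
```

```text
[ 0.52295633 -0.15043592  0.26238936] [ 3.13854873e+00 -2.66903801e-03 -2.58749322e+00] -148.25244075599656 [-1.00344578  0.31603933 -0.09221057] 0.01623011987454352
[[47.9980939  49.74212259]
 [ 3.90673081 25.01318816]] [[407.98379817 422.80804204]
 [ 33.20721188 212.61209933]] [[463.24700448 454.27353959]]
```

View pics/s13.png

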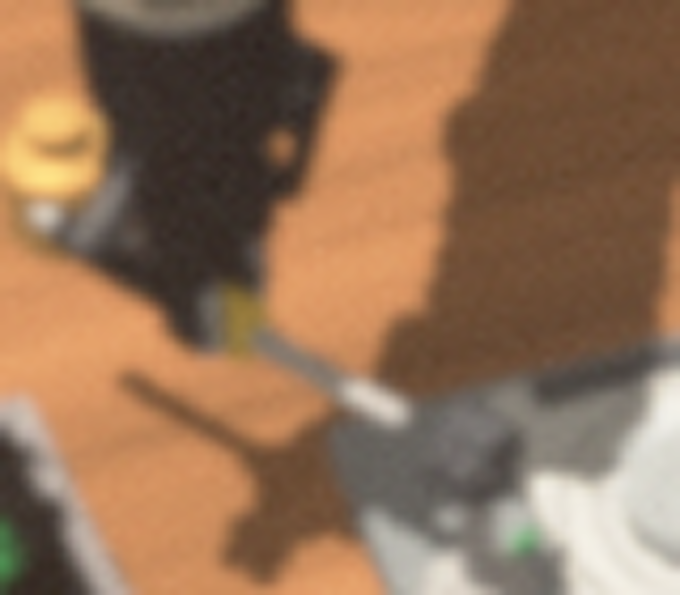

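Run:
```python
from h import *
c=cap("scene");t=cap("top")
def cen(f,off,sc,box,th):
    im=cv2.imread("pics/"+f); g=im.max(2); x0,y0,x1,y1=box
    m=np.zeros(g.shape,np.uint8); m[y0:y1,x0:x1]=(g[y0:y1,x0:x1]<th)
    v,u=np.nonzero(m); print(f,box,len(u),(u.min(),u.max(),v.min(),v.max()))
    return (np.array([(u.min()+u.max())/2,(v.min()+v.max())/2])+.5)/sc-.5+off, (np.array([u.mean(),v.mean()])+.5)/sc-.5+off
print(cen("s_base.png",[205,215],7.5,(100,150,200,260),125))
print(cen("s_base.png",[205,215],7.5,(540,45,645,140),125))
for P in([.622,-.0906,.095],[.629,.1008,.095]): print(proj(c,[P]),proj(t,[P]))
```

```text
s_base.png (100, 150, 200, 260) 3688 (np.int64(117), np.int64(190), np.int64(191), np.int64(259))
(array([225.03333333, 244.56666667]), array([225.28633406, 244.3472162 ]))
s_base.png (540, 45, 645, 140) 3484 (np.int64(557), np.int64(630), np.int64(71), np.int64(139))
(array([283.7       , 228.56666667]), array([283.7481439 , 228.47818599]))
[[224.49964759 243.44394583]] [[296.07247351 134.15853538]]
[[283.39452685 227.44861122]] [[229.97843897 133.42911869]]
```

play_rows --pt "1 -2 0 0 0 0 1" --pt "1 -2 0 0 0 0 1" --pt "9 3 0 0 0 0 1" --pt "17 8 0 0 0 0 1" --pt "22 11 0 0 0 0 1" --pt "27 14 0 0 0 0 1" --pt "27 14 0 0 0 0 1"

```text
time: 12.0
tcp_pos: [0.5517, -0.1367, 0.2634]
eef_rot: [-3.142, 0.001, -2.585]
ft_force: [0.7, -0.8, -0.0]
width: 0.0162
```

Run:
```python
from h import *
s=manip.state();print(s["tcp_pos"],np.degrees(s["eef_rot"][2]),s["ft_force"],s["torque"],s["width"])
c=cap("scene");save(c,"s14",(190,210,240,260),12)
```

```text
[ 0.55174664 -0.13674284  0.26340612] -148.12844326842264 [ 0.68797429 -0.77144739 -0.04503018] [ 0.02437046 -0.0398625   0.00791874] 0.016210113796789632
```

View pics/s14.png

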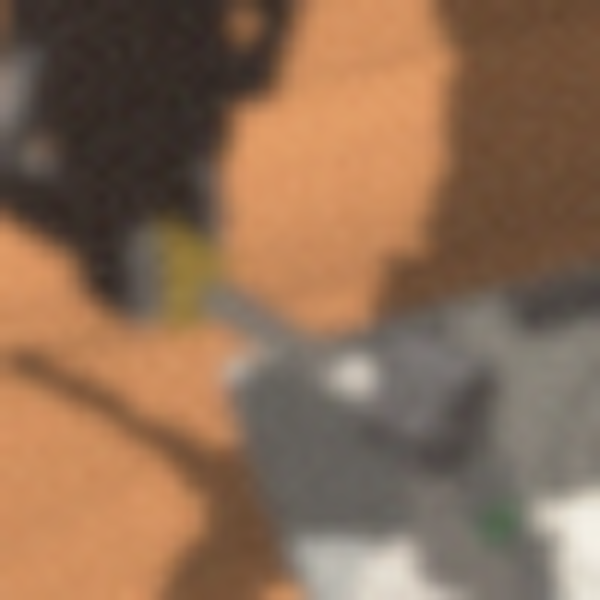

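Entering the loop without force; push on.

play_rows --pt "5 3 0 0 0 0 1" --pt "10 6 0 0 0 0 1" --pt "15 9 0 0 0 0 1" --pt "20 12 0 0 0 0 1" --pt "25 16 0 0 0 0 1" --pt "25 16 0 0 0 0 1" --pt "25 16 0 0 0 0 1"

```text
time: 12.63
tcp_pos: [0.5761, -0.1215, 0.2636]
eef_rot: [-3.141, 0.001, -2.586]
ft_force: [-0.1, 1.1, -1.4]
width: 0.0162
```

Run:
```python
from h import *
s=manip.state();print(s["tcp_pos"],np.degrees(s["eef_rot"][2]),s["ft_force"],s["torque"],s["width"])
arc((.623,-.0906),100,6)
c=cap("scene");save(c,"s15",(190,210,240,260),12)
```

```text
[ 0.57611604 -0.12146547  0.26359801] -148.18157246760657 [-0.06534677  1.14943732 -1.3506816 ] [ 0.47308934 -0.05810067  0.13688705] 0.016212736388449903
6 [-3.  5.]
12 [-5. 10.]
18 [-7. 16.]
24 [-9. 22.]
30 [-9. 28.]
36 [-9. 33.]
42 [-9. 39.]
48 [-7. 45.]
54 [-6. 51.]
60 [-3. 56.]
66 [-0. 61.]
72 [ 3. 66.]
78 [ 7. 70.]
84 [11. 74.]
90 [16. 78.]
96 [21. 81.]
```

View pics/s15.png

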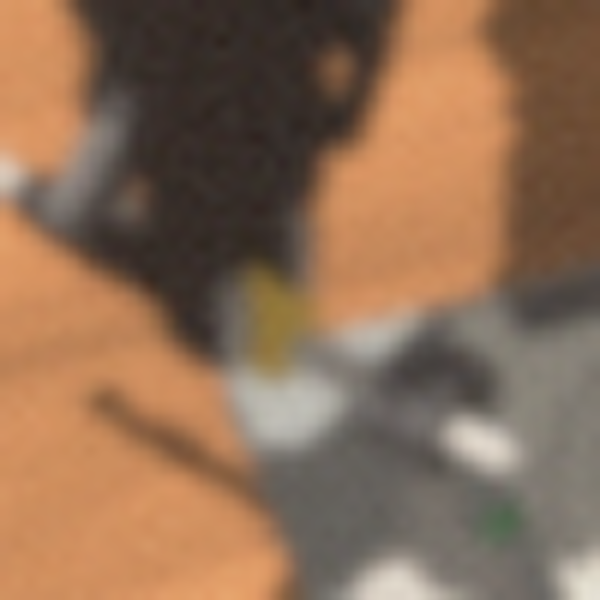

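play_rows --pt "-3 5 0 0 0 -6 1" --pt "-5 10 0 0 0 -12 1" --pt "-7 16 0 0 0 -18 1" --pt "-9 22 0 0 0 -24 1" --pt "-9 28 0 0 0 -30 1" --pt "-9 33 0 0 0 -36 1" --pt "-9 39 0 0 0 -42 1" --pt "-9 39 0 0 0 -42 1"

```text
time: 13.35
tcp_pos: [0.5673, -0.0795, 0.2637]
eef_rot: [3.139, 0.001, 2.961]
ft_force: [1.7, 8.4, -0.2]
width: 0.0159
```

Run:
```python
from h import *
s=manip.state();print(s["tcp_pos"],np.degrees(s["eef_rot"][2]),s["ft_force"],s["torque"],s["width"])
arc((.623,-.0906),72,6)
c=cap("scene");save(c,"s16",(190,210,240,260),12)
```

```text
[ 0.56727482 -0.07953984  0.26373151] 169.65016021603026 [ 1.68873884  8.42140333 -0.18331783] [ 1.8720916  -0.49239759  0.62308825] 0.015928164473493166
6 [1. 6.]
12 [ 4. 11.]
18 [ 6. 17.]
24 [ 9. 22.]
30 [13. 26.]
36 [17. 31.]
42 [22. 34.]
48 [27. 38.]
54 [32. 41.]
60 [37. 43.]
66 [43. 44.]
72 [49. 45.]
```

View pics/s16.png

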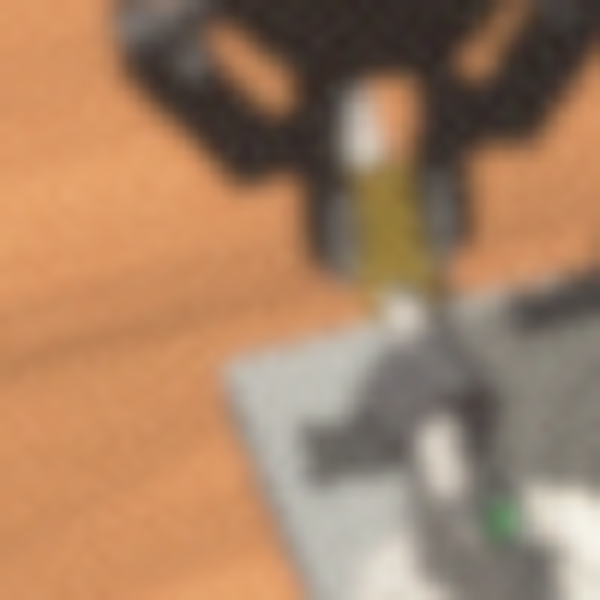

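play_rows --pt "1 8 0 0 0 -6 1" --pt "4 13 0 0 0 -12 1" --pt "6 19 0 0 0 -18 1" --pt "9 24 0 0 0 -24 1" --pt "13 28 0 0 0 -30 1" --pt "17 33 0 0 0 -36 1" --pt "22 36 0 0 0 -42 1" --pt "27 40 0 0 0 -48 1" --pt "32 43 0 0 0 -54 1" --pt "32 43 0 0 0 -54 1"

```text
time: 14.23
tcp_pos: [0.5987, -0.0387, 0.2634]
eef_rot: [-3.141, -0.001, 2.017]
ft_force: [-1.8, 3.2, 1.5]
width: 0.0164
```

Run:
```python
from h import *
s=manip.state();print(s["tcp_pos"],np.degrees(s["eef_rot"][2]),s["ft_force"],s["torque"],s["width"])
arc((.623,-.0886),24,4)
c=cap("scene");save(c,"s17",(190,210,240,260),12)
c=cap("top");save(c,"t17",(275,110,315,150),15)
```

```text
[ 0.59867167 -0.03867681  0.26336108] 115.5811866066695 [-1.82214507  3.20064279  1.50804151] [0.80094946 0.2758813  0.15091171] 0.0163668238701046
4 [4. 2.]
8 [7. 3.]
12 [11.  4.]
16 [15.  5.]
20 [19.  5.]
24 [22.  6.]
```

View pics/s17.png

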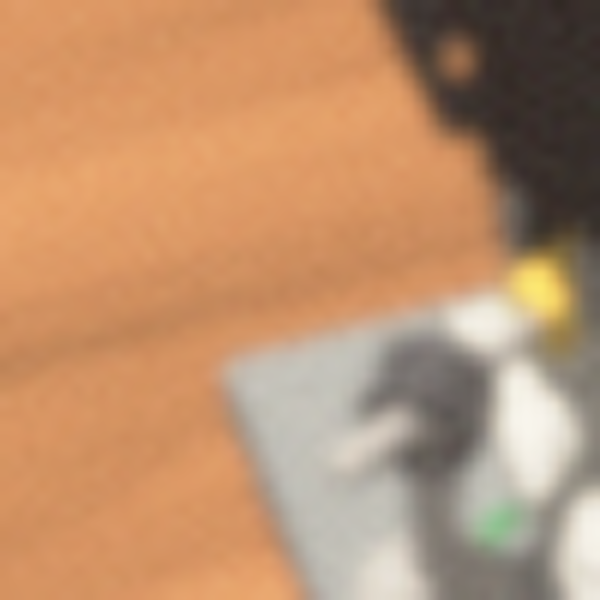

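View pics/t17.png

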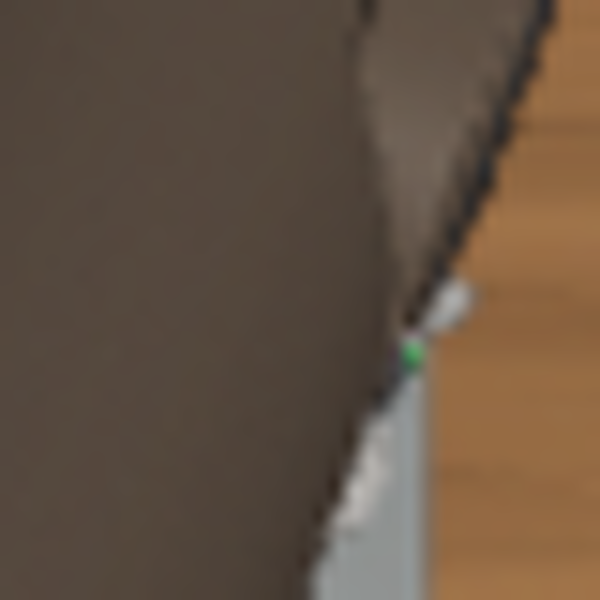

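play_rows --pt "4 2 0 0 0 -4 1" --pt "7 3 0 0 0 -8 1" --pt "11 4 0 0 0 -12 1" --pt "15 5 0 0 0 -16 1" --pt "17 5 0 0 0 -18 1" --pt "17 5 0 0 0 -18 1" --pt "17 5 0 0 0 -18 1"

```text
time: 14.92
tcp_pos: [0.6147, -0.0346, 0.2632]
eef_rot: [-3.14, -0.002, 1.71]
ft_force: [-2.3, 5.7, 2.2]
width: 0.0162
```

Run:
```python
from h import *
s=manip.state();print(s["tcp_pos"],np.degrees(s["eef_rot"][2]),s["ft_force"],s["torque"],s["width"])
c=cap("scene");save(c,"s18",(200,220,240,260),15)
c=cap("top");save(c,"t18",(275,110,315,150),15)
```

```text
[ 0.61470454 -0.03457459  0.26322151] 98.00352793156344 [-2.29418485  5.68682023  2.15006465] [1.25378047 0.62357571 0.42347991] 0.016156367595685724
```

View pics/s18.png

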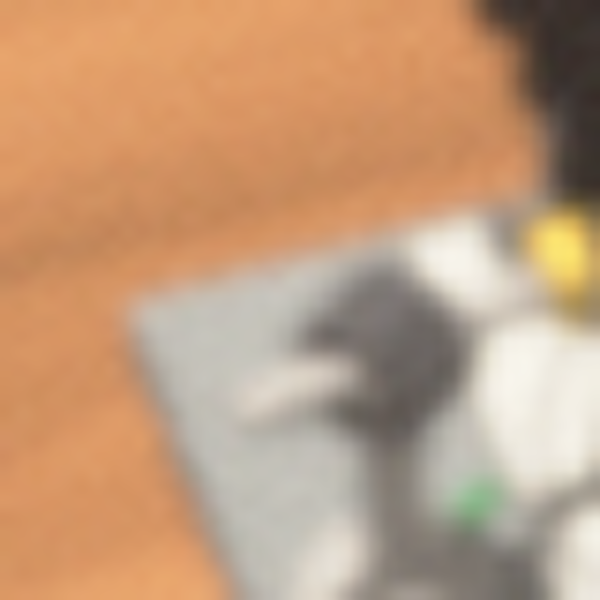

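View pics/t18.png

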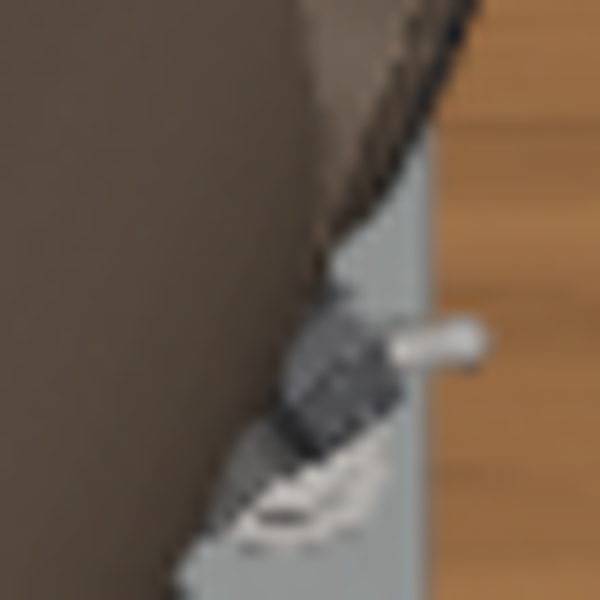

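Torque is like the left eye at its stop; add a few degrees.

play_rows --pt "3 0 0 0 0 -3 1" --pt "5 0 0 0 0 -5 1" --pt "5 0 0 0 0 -5 1" --pt "5 0 0 0 0 -5 1" --pt "5 0 0 0 0 -5 1"

```text
time: 15.43
tcp_pos: [0.6189, -0.0342, 0.2631]
eef_rot: [-3.138, -0.002, 1.625]
ft_force: [-7.3, 5.9, 2.8]
width: 0.0162
```

Run:
```python
from h import *
s=manip.state();print(s["tcp_pos"],np.degrees(s["eef_rot"][2]),s["ft_force"],s["torque"],s["width"])
c=cap("top");save(c,"t19",(275,110,315,150),15)
```

```text
[ 0.61894197 -0.03421756  0.26305235] 93.10193381913024 [-7.27263968  5.89255913  2.76954648] [1.33634284 1.40145055 1.02628067] 0.016189546625508273
```

View pics/t19.png

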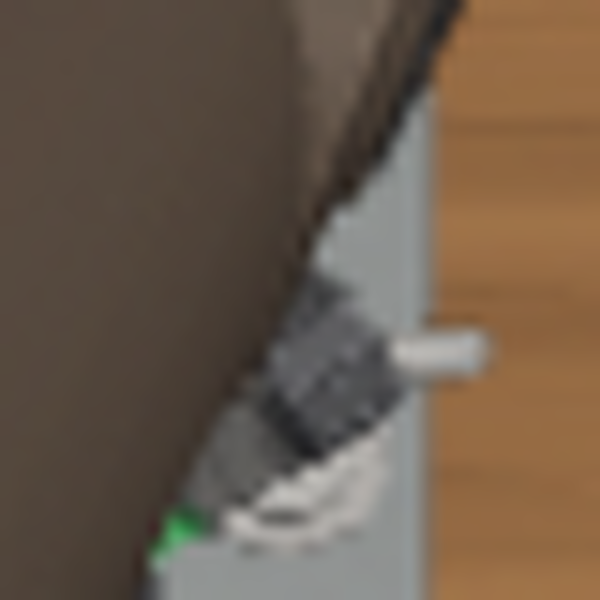

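play_rows --pt "-6 -1 0 0 0 6 1" --pt "-12 -2 0 0 0 12 1" --pt "-17 -3 0 0 0 18 1" --pt "-23 -5 0 0 0 24 1" --pt "-28 -7 0 0 0 29 1" --pt "-28 -7 0 0 0 29 1" --pt "-28 -7 0 0 0 29 1"

```text
time: 16.07
tcp_pos: [0.5922, -0.0433, 0.2639]
eef_rot: [3.141, 0.001, 2.123]
ft_force: [1.0, 0.6, -0.8]
width: 0.0161
```

Run:
```python
from h import *
s=manip.state();print(s["tcp_pos"],np.degrees(s["eef_rot"][2]),s["ft_force"],s["torque"],s["width"])
```

```text
[ 0.59220534 -0.04332156  0.26385996] 121.62950582132727 [ 0.98823902  0.5827306  -0.84699943] [ 0.04986625 -0.02414023 -0.00642796] 0.01610822735071987
```

play_rows --pt "-5 8 0 0 0 0 1" --pt "-11 18 0 0 0 0 1" --pt "-17 28 0 0 0 0 1" --pt "-23 37 0 0 0 0 1" --pt "-30 48 0 0 0 0 1" --pt "-36 58 0 0 0 0 1" --pt "-36 58 20 0 0 0 1" --pt "-36 58 60 0 0 0 1" --pt "-36 58 100 0 0 0 1" --pt "-66 58 100 0 0 0 1" --pt "-106 58 100 0 0 0 1" --pt "-136 58 100 0 0 0 1"

```text
time: 17.07
tcp_pos: [0.4539, 0.0164, 0.3634]
eef_rot: [3.142, -0.001, 2.126]
ft_force: [-1.0, 0.8, -0.4]
width: 0.0163
```

Run:
```python
from h import *
s=manip.state();print(s["tcp_pos"],np.degrees(s["eef_rot"][2]),s["ft_force"],s["torque"],s["width"])
c=cap("top");save(c,"t20",(205,100,305,175),7.5);save(c,"t20r",(325,135,425,200),7.5)
c=cap("scene");save(c,"s20");save(c,"s20r",(95,220,195,295),7.5)
```

```text
[0.45391234 0.01636114 0.36339264] 121.79110556707867 [-0.97398497  0.79373229 -0.38024124] [0.03869852 0.12460742 0.00151222] 0.01629643526930789
```

View pics/t20.png

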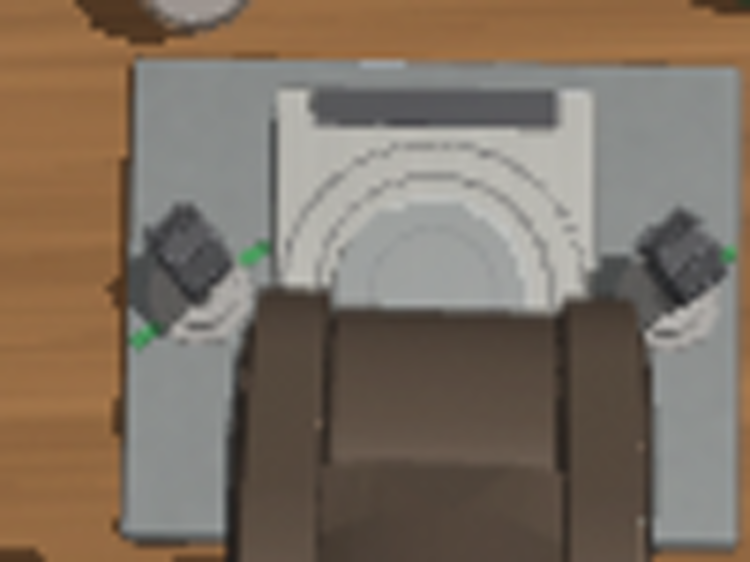

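View pics/s20.png

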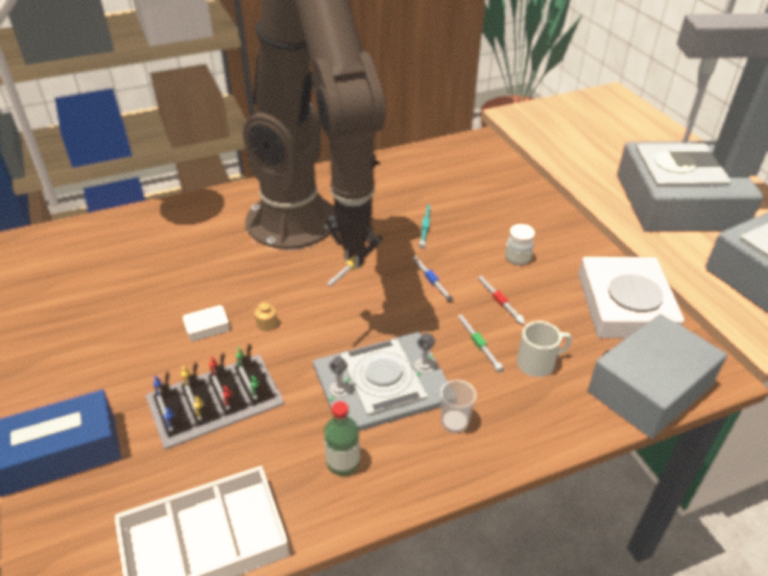

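Run:
```python
from h import *
c=cap("top");save(c,"t21",(328,140,378,195),10);save(c,"t21b",(375,135,425,190),10)
c=cap("scene");save(c,"s21",(95,225,195,300),7.8)
```

```text
(no output)
```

View pics/t21.png

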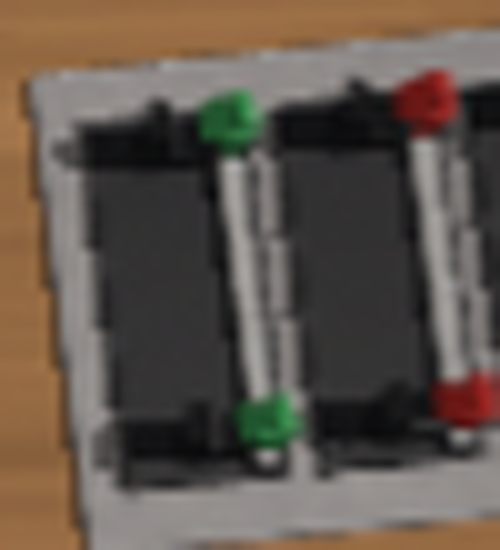

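View pics/t21b.png

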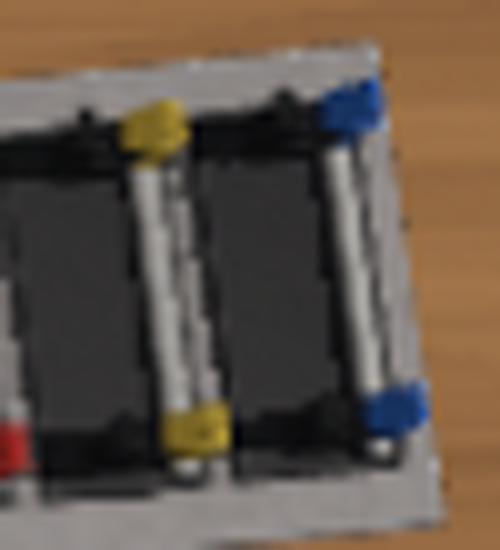

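View pics/s21.png

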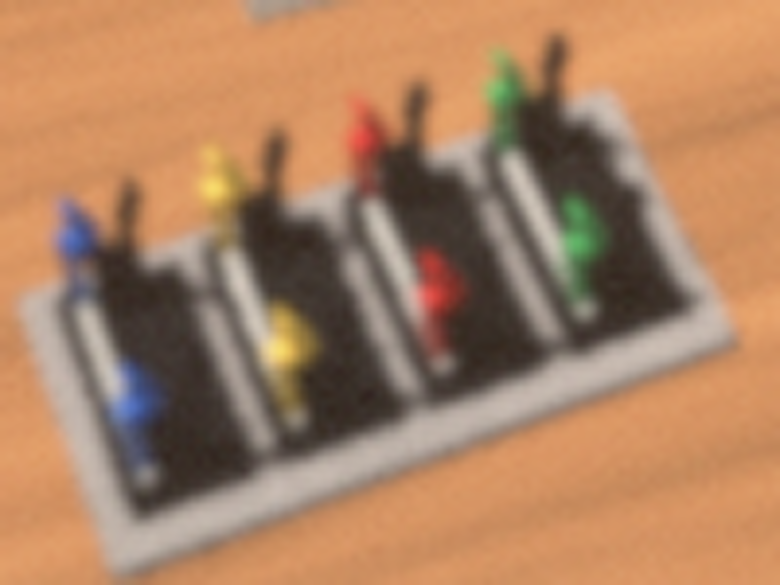

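Run:
```python
from meas import *
c=cap("top");s=cap("scene")
f=lambda p,o,k:((np.array(p)+.5)/k-.5+np.array(o))
# jaws centroids tri
bt=blobs(c["color"]);bs=blobs(s["color"])
J={}
for k in("green","red","yellow","blue"):
    print(k,[(int(a),b.tolist()) for a,b in bt[k] if 325<b[0]<425 and b[1]>130],[(int(a),b.tolist()) for a,b in bs[k] if 95<b[0]<195 and 225<b[1]])
# board corners, t21/t21b  (z board?)
q=[f((32,82),(328,140),10),f((85,545),(328,140),10),f((375,45),(375,135),10),f((440,522),(375,135),10)]
for z in(0.0,.012,.02):
    P=onz(c,q,z);print(z,P[:,:2].round(4).tolist(),P.mean(0).round(4))
    x=(P[0]-P[1])+(P[2]-P[3]);print(np.degrees(np.arctan2(x[1],x[0])),[np.linalg.norm(P[i]-P[j]).round(4) for i,j in((0,1),(2,3),(0,2),(1,3))])
H=[("horn g low",(200,412),(328,140),10,(556,45)),]
print(tri(c,f((200,412),(328,140),10),s,f((556,45),(95,225),7.8)))
print("nose top g low",tri(c,f((268,418),(328,140),10),s,f((503,90),(95,225),7.8)))
for n,(u,v),o in(("g",(160,110),(328,140)),("r",(358,92),(328,140)),("y",(87,120),(375,135)),("b",(285,100),(375,135))):
    print("horn hi",n,onz(c,[f((u,v),o,10)],.078)[0].round(4))
for n,(u,v),o in(("g",(200,415),(328,140)),("r",(400,395),(328,140)),("y",(122,430),(375,135)),("b",(322,408),(375,135))):
    print("horn lo",n,onz(c,[f((u,v),o,10)],.078)[0].round(4))
for n,(u,v) in(("g",(556,45)),("r",(417,92)),("y",(276,140)),("b",(129,190))):
    print("scene horn lo",n,onz(s,[f((u,v),(95,225),7.8)],.078)[0].round(4))
```

```text
green [(22, [350.23, 151.91]), (19, [354.21, 182.0])] []
red [(19, [370.26, 149.37]), (19, [374.47, 179.74])] [(17, [141.47, 242.29]), (20, [150.95, 260.85])]
yellow [(19, [390.47, 147.32]), (17, [395.0, 177.53])] [(10, [123.5, 248.7]), (10, [132.4, 268.5])]
blue [(25, [409.64, 145.4]), (22, [414.18, 175.82])] []
0.0 [[0.599, -0.2044], [0.4552, -0.2144], [0.6196, -0.4536], [0.4718, -0.4638]] [ 0.5364 -0.334   0.    ]
3.9703704881414272 [np.float64(0.1442), np.float64(0.1482), np.float64(0.25), np.float64(0.25)]
0.012 [[0.5966, -0.2025], [0.4539, -0.2124], [0.617, -0.4495], [0.4703, -0.4597]] [ 0.5345 -0.331   0.012 ]
3.9703704881414232 [np.float64(0.143), np.float64(0.147), np.float64(0.2479), np.float64(0.2479)]
0.02 [[0.5949, -0.2011], [0.4531, -0.211], [0.6152, -0.4469], [0.4694, -0.457]] [ 0.5331 -0.329   0.02  ]
3.9703704881414272 [np.float64(0.1422), np.float64(0.1462), np.float64(0.2466), np.float64(0.2465)]
(array([ 0.48487709, -0.2365482 ,  0.07606737]), np.float64(0.0006249317577743854))
nose top g low (array([ 0.48481066, -0.26004172,  0.05903901]), np.float64(0.0015909185733064177))
horn hi g [ 0.5737 -0.2284  0.078 ]
horn hi r [ 0.5775 -0.2859  0.078 ]
horn hi y [ 0.5825 -0.3435  0.078 ]
horn hi b [ 0.5869 -0.4007  0.078 ]
horn lo g [ 0.4838 -0.2358  0.078 ]
horn lo r [ 0.4883 -0.2934  0.078 ]
horn lo y [ 0.4913 -0.3485  0.078 ]
horn lo b [ 0.4963 -0.4058  0.078 ]
scene horn lo g [ 0.4866 -0.2371  0.078 ]
scene horn lo r [ 0.4906 -0.2946  0.078 ]
scene horn lo y [ 0.4947 -0.3514  0.078 ]
scene horn lo b [ 0.4988 -0.4091  0.078 ]
```

play_rows --pt "7 -32 0 0 0 6 1" --pt "14 -64 0 0 0 12 1" --pt "21 -96 0 0 0 18 1" --pt "28 -128 0 0 0 24 1" --pt "35 -160 0 0 0 30 1" --pt "42 -192 0 0 0 36 1" --pt "49 -224 0 0 0 42 1" --pt "57 -256 0 0 0 48 1" --pt "64 -288 0 0 0 54 1" --pt "71 -320 0 0 0 60 1" --pt "77 -350 0 0 0 62.4 1" --pt "83 -376 0 0 0 62.4 1"

```text
time: 18.37
tcp_pos: [0.5399, -0.3631, 0.3627]
eef_rot: [-3.141, -0.0, -3.067]
ft_force: [0.6, -0.3, -1.2]
width: 0.0163
```

play_rows --pt "0 0 -40 0 0 0 1" --pt "0 0 -75 0 0 0 1" --pt "0 0 -75 0 0 0 1" --pt "0 0 -75 0 0 0 1"

```text
time: 18.7
tcp_pos: [0.5394, -0.3598, 0.2865]
eef_rot: [3.139, -0.004, -3.069]
ft_force: [0.5, 0.0, -0.0]
width: 0.0162
```

Run:
```python
from h import *
s=manip.state();print(s["tcp_pos"],np.degrees(s["eef_rot"]),s["ft_force"],s["joint_pos"],s["width"])
c=cap("scene");save(c,"s22",(95,200,195,300),6)
c=cap("top");save(c,"t22",(325,135,425,200),7.5)
```

```text
[ 0.53936749 -0.35983613  0.28653414] [ 179.86383407   -0.23310741 -175.83969586] [ 0.47449284  0.01589415 -0.00130005] [ 0.22598776  0.60926663  0.43199422  1.66536992 -0.30084697  0.93824469
  2.41342411] 0.016170184790379478
```

View pics/s22.png

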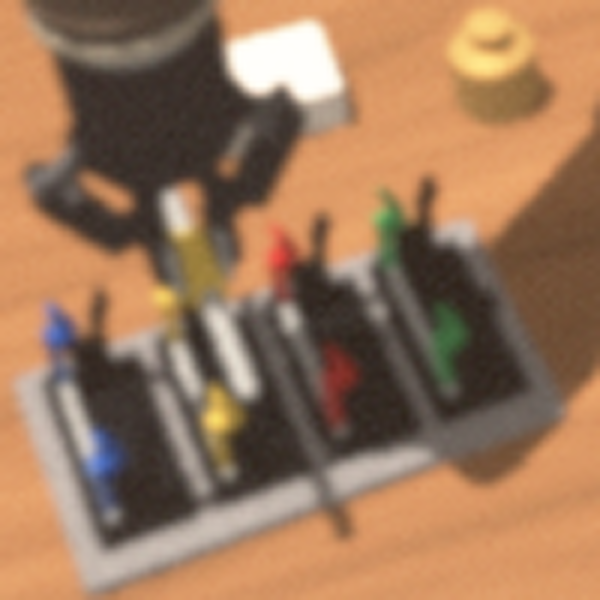

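View pics/t22.png

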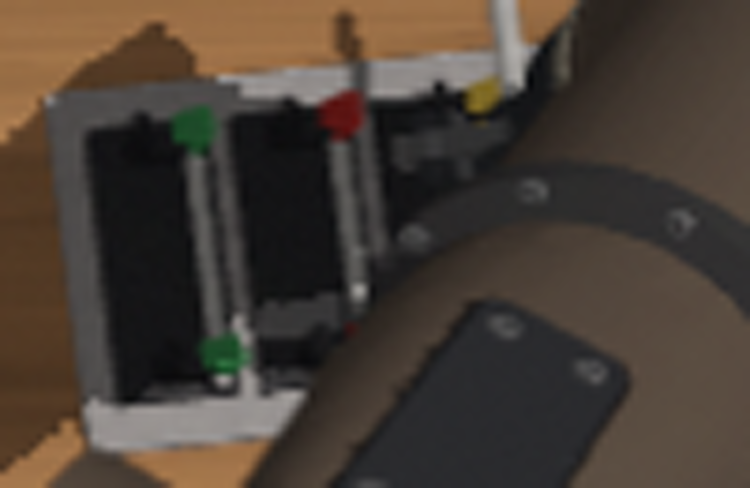

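Run:
```python
from h import *
c=cap("scene")
s=manip.state();p=s["tcp_pos"];y=s["eef_rot"][2]+np.pi;d=np.array([np.cos(y),np.sin(y),0]);q=np.array([.5375,p[1],0])
im=cv2.imread("pics/s21.png")
for a in(-.045,.045):
    for z in(.05,.06,.07,.078):
        for w in(-.005,0,.005):
            n=np.array([-d[1],d[0],0]);P=proj(c,[q+d*a+n*w+[0,0,z]])[0]
            u=(P-[95,225]+.5)*7.8-.5;cv2.circle(im,tuple(int(k) for k in u),3,(255,0,255) if w==0 else (255,255,0),-1)
cv2.imwrite("pics/ov.png",im)
print(rodcheck(c,[((245+.5)/6-.5+95,(388+.5)/6-.5+200)],.1189))
```

```text
([(np.float64(-0.07707159940948381), np.float64(0.1148825013723973))], array([[136.50298592, 266.57668799],
       [119.50207129, 224.9368591 ]]))
```

View pics/ov.png

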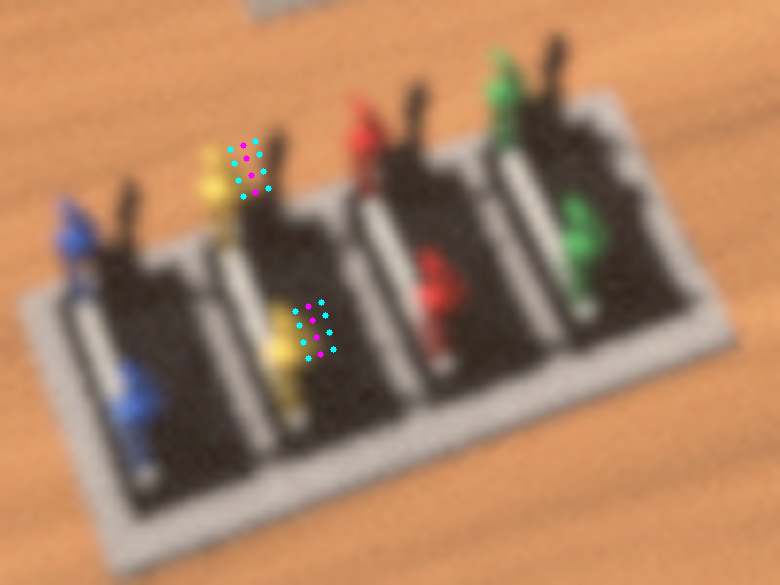

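play_rows --pt "-1 0 -20 0 0 0 1" --pt "-1 0 -38 0 0 0 1" --pt "-1 0 -44 0 0 0 1" --pt "-1 0 -48 0 0 0 1" --pt "-1 0 -48 0 0 0 1"

```text
time: 19.27
tcp_pos: [0.5387, -0.3601, 0.2412]
eef_rot: [-3.141, 0.001, -3.069]
ft_force: [-0.3, -0.3, -0.4]
width: 0.0161
```

Run:
```python
from h import *
s=manip.state();print(s["tcp_pos"],s["ft_force"],s["torque"],s["width"])
c=cap("scene");save(c,"s23",(95,210,165,280),8.5)
```

```text
[ 0.53871778 -0.36010925  0.24120258] [-0.31858135 -0.26471436 -0.39625614] [-0.00453258  0.01486884  0.05591979] 0.01607346210697602
```

View pics/s23.png

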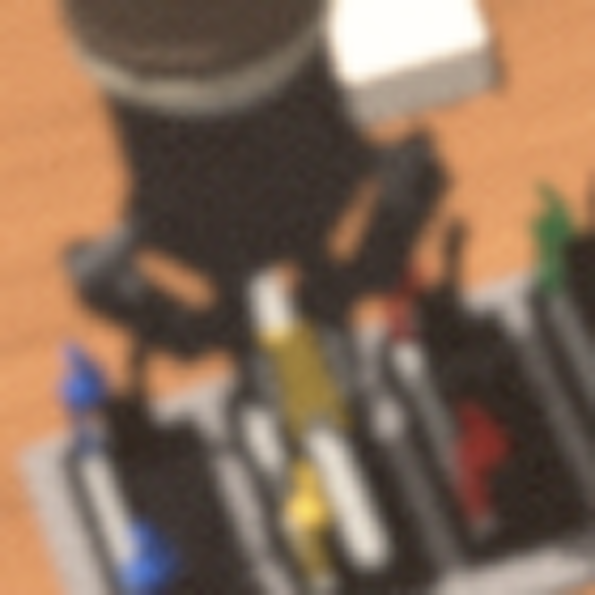

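play_rows --pt "0 0 -5 0 0 0 1" --pt "0 0 -9 0 0 0 1" --pt "0 0 -13 0 0 0 1" --pt "0 0 -17 0 0 0 1" --pt "0 0 -17 0 0 0 1"

```text
time: 19.73
tcp_pos: [0.5389, -0.3599, 0.2232]
eef_rot: [-3.141, 0.001, -3.068]
ft_force: [2.8, -0.2, -4.2]
width: 0.0165
```

play_rows --pt "0 0 -3 0 0 0 1" --pt "0 0 -6 0 0 0 1" --pt "0 0 -6 0 0 0 1"

```text
time: 19.98
tcp_pos: [0.5383, -0.3604, 0.2177]
eef_rot: [-3.141, 0.0, -3.069]
ft_force: [-0.3, 1.0, 3.3]
width: 0.0161
```

Run:
```python
from h import *
s=manip.state();print(s["tcp_pos"],s["ft_force"],s["torque"],s["width"])
c=cap("scene");save(c,"s24",(95,210,165,280),8.5)
```

```text
[ 0.53828225 -0.36038389  0.21774229] [-0.29576751  1.04332168  3.3217818 ] [ 0.22491518 -0.01488643  0.09500292] 0.016076155398671993
```

View pics/s24.png

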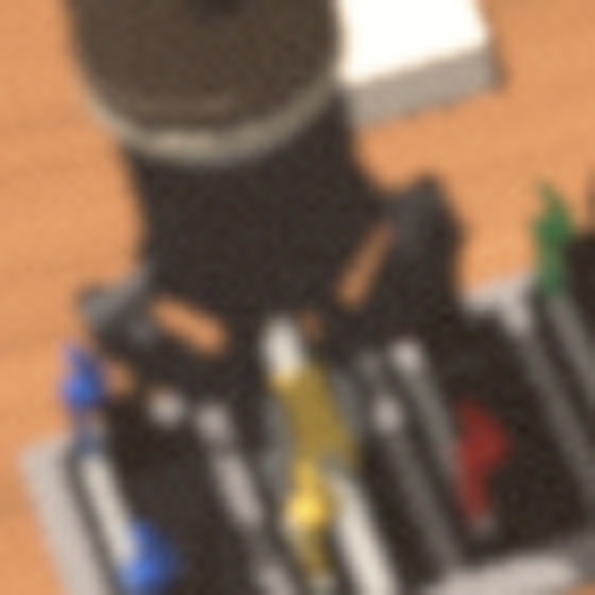

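play_rows --pt "0 0 -2 0 0 0 1" --pt "0 0 -3 0 0 0 1" --pt "0 0 -3 0 0 0 1"

```text
time: 20.28
tcp_pos: [0.5382, -0.3605, 0.2174]
eef_rot: [3.141, 0.002, -3.07]
ft_force: [-7.8, 6.4, 30.8]
width: 0.0161
```

play_rows --pt "0 0 3 0 0 0 1" --pt "0 0 3 0 0 0 0.35" --pt "0 0 3 0 0 0 0.35" --pt "0 0 3 0 0 0 0.35" --pt "0 0 3 0 0 0 0.35" --pt "0 0 20 0 0 0 0.35" --pt "0 0 50 0 0 0 0.35" --pt "0 0 90 0 0 0 0.35" --pt "-30 40 120 0 0 0 0" --pt "-60 80 120 0 0 0 0" --pt "-80 120 120 0 0 0 0" --pt "-80 150 120 0 0 0 0"

```text
time: 21.28
tcp_pos: [0.4584, -0.2222, 0.3345]
eef_rot: [-3.141, -0.0, -3.073]
ft_force: [0.5, 0.3, 0.0]
width: 0.0428
```

Run:
```python
from meas import *
s=manip.state();print(s["tcp_pos"],s["ft_force"],s["joint_pos"],s["width"])
c=cap("scene");save(c,"s25",(95,220,195,295),7.5);save(c,"s25f")
print("scene",{k:[(int(a),b.tolist()) for a,b in v if b[0]>240 and b[1]>160] for k,v in blobs(c["color"]).items() if k!="yellow"})
c=cap("top");save(c,"t25",(325,135,425,200),7.5);save(c,"t25f")
```

```text
[ 0.45844353 -0.22221313  0.33451792] [0.49395002 0.31430211 0.04121353] [-0.01976743  0.33983608  0.47334706  1.96922387 -0.19840095  0.8772572
  2.19779987] 0.042819071266798826
scene {'red': [(49, [332.94, 197.86])], 'blue': [(6, [287.0, 183.5])], 'green': [(5, [318.6, 226.4])]}
```

View pics/s25.png

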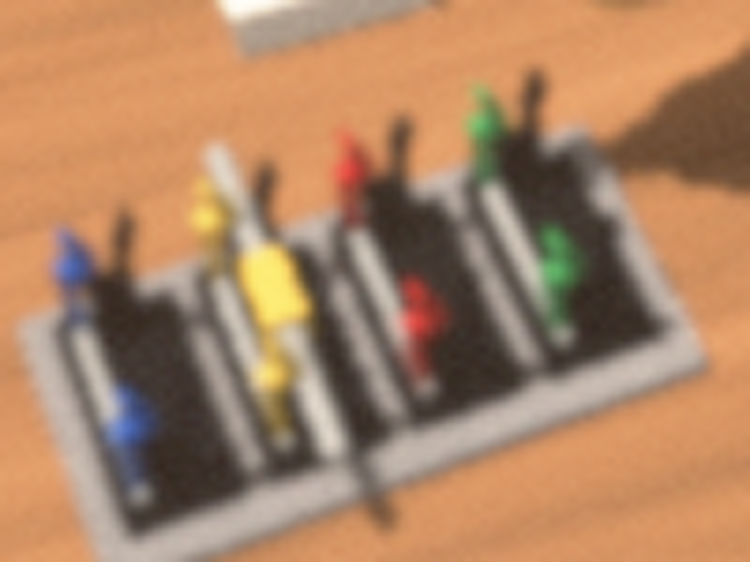

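View pics/t25f.png

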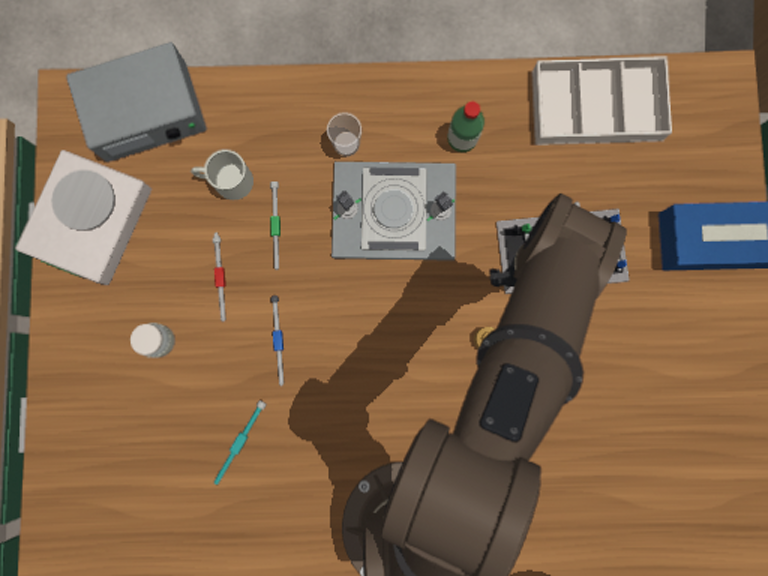

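```bash
cat > pr.py <<'E'
from meas import *
c=cap("top")
for k,v in blobs(c["color"]).items():
    if k=="yellow": continue
    for a,b in v:
        if a>50 and b[1]>100 and b[0]<300: print(k,"blk",onz(c,[b],.018)[0][:2].round(4),[np.round(x,4) for x in rodpose(c,b)])
E
python3 pr.py
```

```text
red blk [0.496  0.3618] [array([0.5004, 0.3638]), np.float64(4.8828), np.float64(-0.0911), np.float64(0.0887), np.int32(233), array([0.4992, 0.3637])]
blue blk [0.3654 0.2449] [array([0.3606, 0.2455]), np.float64(4.5978), np.float64(-0.0827), np.float64(0.0834), np.int32(201), array([0.361 , 0.2455])]
green blk [0.5979 0.2479] [array([0.6058, 0.2494]), np.float64(1.2046), np.float64(-0.0946), np.float64(0.0872), np.int32(218), array([0.6021, 0.2493])]
```

play_rows --pt "12 36 0 0 0 0 -0.3" --pt "24 75 0 0 0 0 -0.3" --pt "36 114 0 0 0 0 -0.3" --pt "48 153 0 0 0 0 -0.3" --pt "60 192 0 0 0 0 -0.3" --pt "72 231 0 0 0 0 -0.3" --pt "84 270 0 0 0 0 -0.3" --pt "96 309 0 0 0 -1 -0.3" --pt "108 348 0 0 0 -2 -0.3" --pt "120 387 0 0 0 -2.7 -0.3" --pt "132 426 0 0 0 -2.7 -0.3" --pt "141 465 0 0 0 -2.7 -0.3"

```text
time: 22.43
tcp_pos: [0.6039, 0.2442, 0.3338]
eef_rot: [-3.141, 0.001, -3.117]
ft_force: [1.2, -0.8, 0.2]
width: 0.0554
```

play_rows --pt "0 5 -40 0 0 0 -0.3" --pt "0 5 -80 0 0 0 -0.3" --pt "0 5 -90 0 0 0 -0.3" --pt "0 5 -90 0 0 0 -0.3"

```text
time: 22.77
tcp_pos: [0.6016, 0.2466, 0.2406]
eef_rot: [-3.138, -0.006, -3.117]
ft_force: [-0.9, -0.7, 0.2]
width: 0.0554
```

Run:
```python
from h import *
s=manip.state();print(s["tcp_pos"],np.degrees(s["eef_rot"][2]),s["joint_pos"],s["width"])
c=cap("scene");save(c,"s26",(260,150,360,250),6)
```

```text
[0.60161491 0.24661336 0.24056339] -178.60518310692203 [-0.69159901  0.65610435  0.3396975   1.68926435 -0.27215854  0.85027883
  1.36013516] 0.055438913436917835
```

View pics/s26.png

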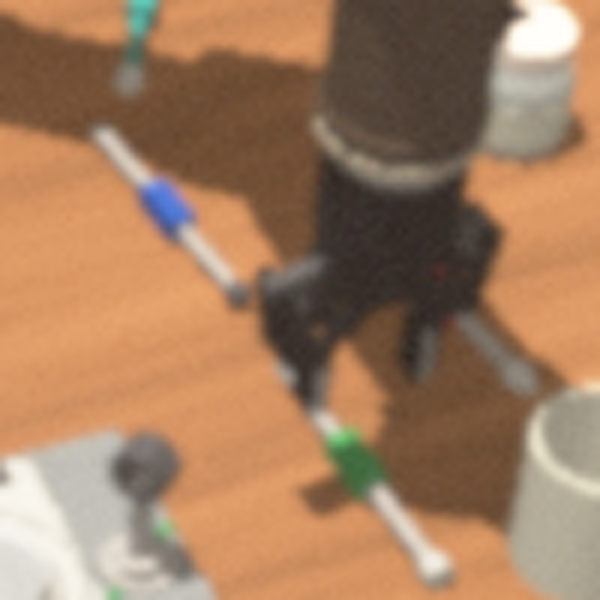

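play_rows --pt "-2 2 -35 0 0 0 -0.3" --pt "-2 2 -64 0 0 0 -0.3" --pt "-2 2 -64 0 0 0 -0.3" --pt "-2 2 -64 0 0 0 1" --pt "-2 2 -64 0 0 0 1" --pt "-2 2 -64 0 0 0 1" --pt "-2 2 -64 0 0 0 1" --pt "-2 2 -64 0 0 0 1" --pt "-2 2 -64 0 0 0 1" --squeeze 70

```text
time: 23.57
tcp_pos: [0.6017, 0.25, 0.1834]
eef_rot: [3.14, 0.004, -3.116]
ft_force: [-1.5, -1.1, 9.6]
width: 0.0156
```

Run:
```python
from h import *
s=manip.state();print(s["tcp_pos"],np.degrees(s["eef_rot"][2]),s["ft_force"],s["width"])
```

```text
[0.60166135 0.24996701 0.183426  ] -178.56107118994302 [-1.53786869 -1.12777981  9.61362502] 0.015639204585478152
```

Run:
```python
from h import *
c=cap("scene");save(c,"s27",(285,180,345,250),8.5)
s=manip.state();print(s["tcp_pos"],s["ft_force"],s["joint_vel"],s["effort"])
```

```text
[0.60166796 0.24999085 0.18340074] [-0.9973893  -0.92316287  9.44414313] [-1.13959694e-03  1.19451125e-03 -9.67900255e-05  1.27105148e-03
  4.34317830e-04  3.87392879e-04  8.88770799e-04] [-4.70166653e-01 -7.14781594e+01  6.71646371e+00 -2.10573739e+01
 -2.19202694e-01 -4.93981093e-01  2.10771669e-02]
```

View pics/s27.png

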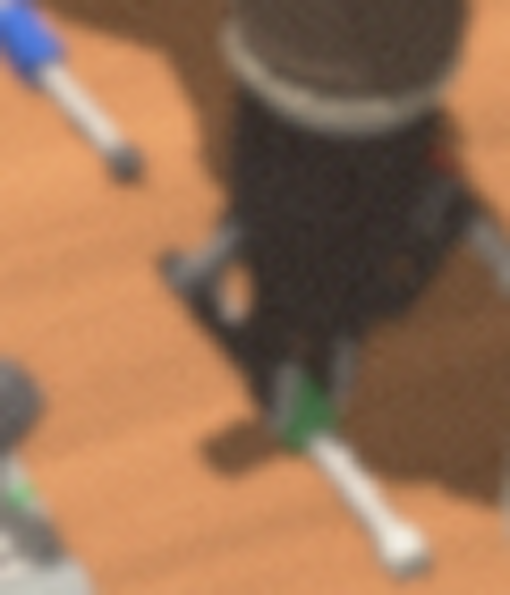

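play_rows --pt "0 0 0 0 0 0 -0.3" --pt "0 0 0 0 0 0 -0.3" --pt "0 0 0 0 0 0 -0.3" --pt "0 0 0 0 0 0 -0.3"

```text
time: 23.95
tcp_pos: [0.6004, 0.2501, 0.1806]
eef_rot: [3.141, 0.0, -3.116]
ft_force: [-0.5, -0.6, -0.5]
width: 0.0557
```

Run:
```python
from h import *
s=manip.state();print(s["tcp_pos"],s["eef_rot"],s["ft_force"],s["width"])
c=cap("scene");save(c,"s28",(285,180,345,250),8.5)
```

```text
[0.60038444 0.25010705 0.18063665] [ 3.14124079e+00  4.82134554e-04 -3.11596680e+00] [-0.48509355 -0.56104688 -0.45566628] 0.055654608198533205
```

View pics/s28.png

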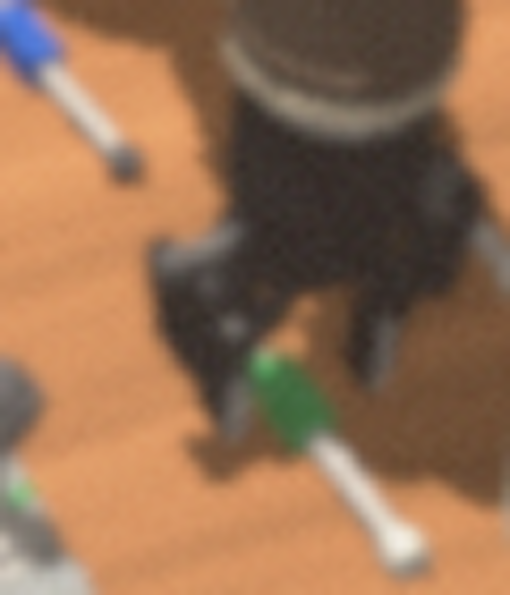

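play_rows --pt "-1 -1 -6 0 0 0 -0.3" --pt "-1 -1 -6 0 0 0 -0.3" --pt "-1 -1 -6 0 0 0 1" --pt "-1 -1 -6 0 0 0 1" --pt "-1 -1 -6 0 0 0 1" --pt "-1 -1 -6 0 0 0 1" --pt "-1 -1 -6 0 0 0 1" --pt "-1 -1 -6 0 0 0 1"

```text
time: 24.67
tcp_pos: [0.5994, 0.2491, 0.1744]
eef_rot: [3.141, 0.0, -3.116]
ft_force: [-0.2, 0.2, 2.4]
width: 0.0165
```

play_rows --pt "0 0 3 0 0 0 1" --pt "0 0 40 0 0 0 1" --pt "0 0 80 0 0 0 1" --pt "0 -10 120 0 0 0 1" --pt "-5 -40 150 0 0 0 1" --pt "-10 -80 150 0 0 0 1" --pt "-15 -120 150 0 0 0 1" --pt "-20 -160 150 0 0 0 1" --pt "-25 -200 150 0 0 0 1" --pt "-30 -240 150 0 0 0 1" --pt "-36 -280 150 0 0 1 1" --pt "-42 -320 150 0 0 2 1"

```text
time: 25.67
tcp_pos: [0.5565, -0.0728, 0.3244]
eef_rot: [3.141, 0.0, -3.08]
ft_force: [0.4, -0.4, -0.9]
width: 0.0163
```

play_rows --pt "-6 -40 0 0 0 0.7 1" --pt "-12 -80 0 0 0 0.7 1" --pt "-18 -120 0 0 0 0.7 1" --pt "-24 -150 0 0 0 0.7 1" --pt "-29 -170 0 0 0 0.7 1" --pt "-29 -172 0 0 0 0.7 1" --pt "-29 -172 0 0 0 0.7 1"

```text
time: 26.25
tcp_pos: [0.5275, -0.2446, 0.3243]
eef_rot: [-3.141, -0.0, -3.072]
ft_force: [-0.5, 0.2, -1.5]
width: 0.0167
```

Run:
```python
from h import *
s=manip.state();print(s["tcp_pos"],np.degrees(s["eef_rot"]),s["ft_force"],s["width"])
c=cap("scene");save(c,"s29",(120,170,220,280),5.4)
```

```text
[ 0.52750566 -0.24463988  0.32426953] [-1.79978424e+02 -1.35489929e-02 -1.76028617e+02] [-0.47326963  0.20297118 -1.46187175] 0.01667505082119515
```

View pics/s29.png

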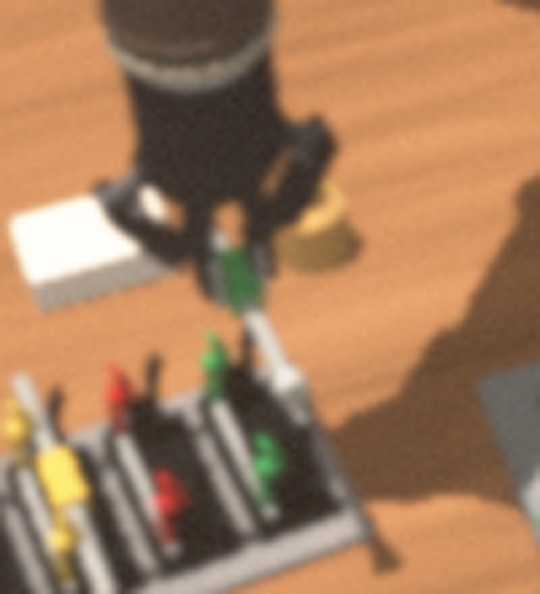

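play_rows --pt "1 0 -35 0 0 0 1" --pt "1 0 -70 0 0 0 1" --pt "1 0 -84 0 0 0 1" --pt "1 0 -90 0 0 0 1" --pt "1 0 -90 0 0 0 1"

```text
time: 26.72
tcp_pos: [0.5295, -0.2416, 0.2332]
eef_rot: [3.14, -0.002, -3.067]
ft_force: [0.1, -0.4, -1.2]
width: 0.0165
```

Run:
```python
from h import *
s=manip.state();print(s["tcp_pos"],s["ft_force"],s["torque"],s["width"])
c=cap("scene");save(c,"s30",(125,205,195,275),8.5)
```

```text
[ 0.52950302 -0.2416163   0.23316389] [ 0.05631585 -0.37285637 -1.23913095] [ 0.06212563  0.03708531 -0.02595567] 0.01650135330150236
```

View pics/s30.png

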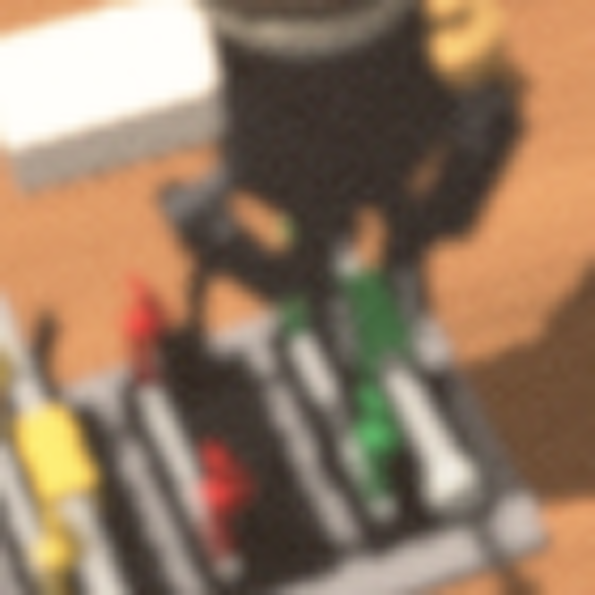

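play_rows --pt "0 -2 -3 0 0 0 1" --pt "0 -2 -7 0 0 0 1" --pt "0 -2 -11 0 0 0 1" --pt "0 -2 -15 0 0 0 1" --pt "0 -2 -17 0 0 0 1" --pt "0 -2 -17 0 0 0 1"

```text
time: 27.27
tcp_pos: [0.5293, -0.2448, 0.2171]
eef_rot: [3.141, -0.0, -3.069]
ft_force: [1.1, 1.1, -2.0]
width: 0.0163
```

play_rows --pt "0 0 -2 0 0 0 1" --pt "0 0 -3 0 0 0 1" --pt "0 0 -3 0 0 0 1"

```text
time: 27.52
tcp_pos: [0.5293, -0.2453, 0.2152]
eef_rot: [3.141, 0.001, -3.069]
ft_force: [-2.5, 2.7, 11.1]
width: 0.0162
```

play_rows --pt "0 0 -2 0 0 0 1" --pt "0 0 -2 0 0 0 1"

```text
time: 27.68
tcp_pos: [0.5292, -0.2454, 0.2149]
eef_rot: [3.141, 0.002, -3.07]
ft_force: [-9.0, 6.9, 33.6]
width: 0.0162
```

play_rows --pt "0 0 4 0 0 0 1" --pt "0 0 4 0 0 0 0.35" --pt "0 0 4 0 0 0 0.35" --pt "0 0 4 0 0 0 0.35" --pt "0 0 4 0 0 0 0.35" --pt "0 0 20 0 0 0 0.35" --pt "0 0 50 0 0 0 0.35" --pt "0 0 90 0 0 0 0.35" --pt "0 40 120 0 0 0 0" --pt "0 80 120 0 0 0 0" --pt "0 120 120 0 0 0 0" --pt "0 160 120 0 0 0 0"

```text
time: 28.68
tcp_pos: [0.5292, -0.0856, 0.3329]
eef_rot: [-3.141, 0.002, -3.07]
ft_force: [1.8, -0.7, -0.6]
width: 0.0428
```

```bash
python3 pr.py
python3 - <<'E'
from h import *
s=manip.state();print(s["tcp_pos"],s["ft_force"],s["joint_pos"],s["width"])
c=cap("scene");save(c,"s31",(95,220,195,295),7.5);save(c,"s31f",scale=1)
c=cap("top");save(c,"t31",(325,135,425,200),7.5)
E
```

```text
red blk [0.4958 0.3617] [array([0.5001, 0.3638]), np.float64(4.8415), np.float64(-0.0908), np.float64(0.089), np.int32(233), array([0.4992, 0.3637])]
blue blk [0.3654 0.2449] [array([0.3708, 0.2463]), np.float64(4.5821), np.float64(-0.069), np.float64(0.0732), np.int32(176), array([0.3729, 0.2465])]
[ 0.52973576 -0.07556723  0.33184622] [ 0.29669222  9.30860225 -0.80231895] [-0.26211084  0.37812036  0.40593475  1.90819715 -0.19517297  0.89408114
  1.89435818] 0.042676606807695354
```

View pics/s31.png

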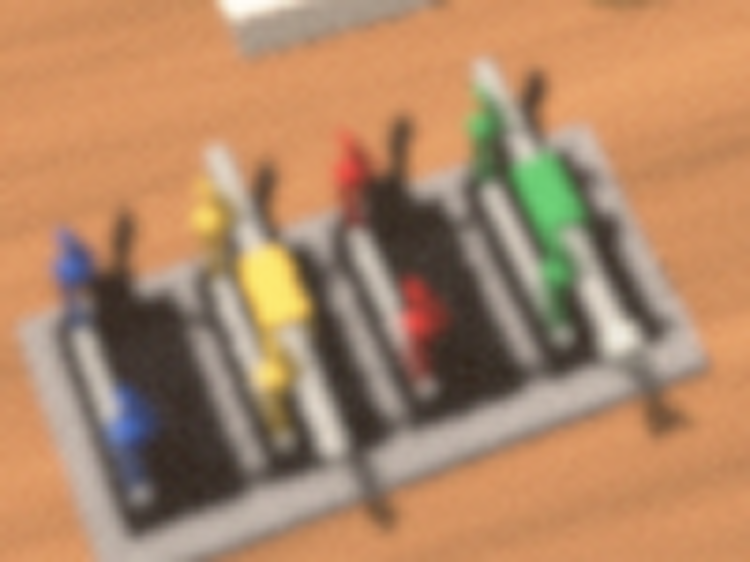

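View pics/t31.png

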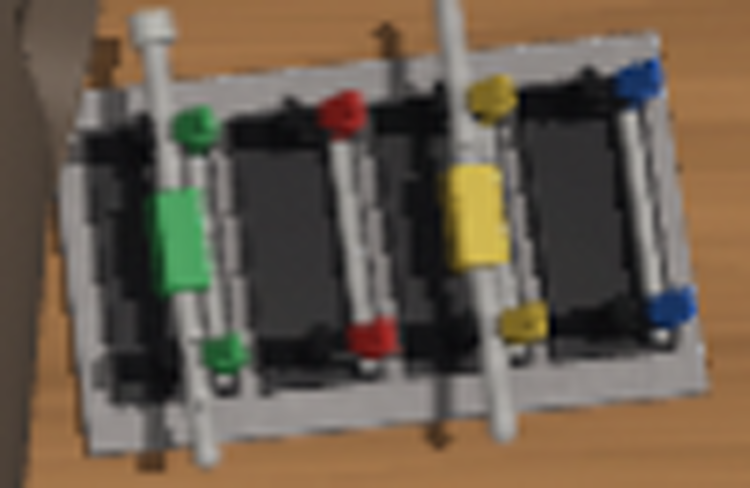

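play_rows --pt "-3 38 0 0 0 0 -0.3" --pt "-6 78 0 0 0 0 -0.3" --pt "-9 118 0 0 0 0 -0.3" --pt "-12 158 0 0 0 0 -0.3" --pt "-15 198 0 0 0 0 -0.3" --pt "-18 238 0 0 0 0 -0.3" --pt "-21 278 0 0 0 0 -0.3" --pt "-24 318 0 0 0 0.7 -0.3" --pt "-28 358 0 0 0 0.7 -0.3" --pt "-30 398 0 0 0 0.7 -0.3" --pt "-32 438 -20 0 0 0.7 -0.3" --pt "-32 438 -50 0 0 0.7 -0.3"

```text
time: 29.83
tcp_pos: [0.4972, 0.3593, 0.2839]
eef_rot: [3.134, 0.005, -3.049]
ft_force: [-0.9, 1.6, -0.9]
width: 0.0558
```

play_rows --pt "0 0 -40 0 0 0 -0.3" --pt "0 0 -40 0 0 0 -0.3" --pt "0 0 -40 0 0 0 -0.3"

```text
time: 30.08
tcp_pos: [0.4975, 0.3494, 0.2406]
eef_rot: [-3.138, -0.004, -3.059]
ft_force: [0.6, -0.0, 0.1]
width: 0.0554
```

Run:
```python
from h import *
s=manip.state();print(s["tcp_pos"],np.degrees(s["eef_rot"][2]),s["joint_pos"],s["width"])
c=cap("scene");save(c,"s32",(290,130,370,220),6.6)
```

```text
[0.49747117 0.34936563 0.24062169] -175.24307398235382 [-0.89502692  0.59309823  0.28464279  1.80009929 -0.22215894  0.78489123
  1.15609491] 0.055443633051240386
```

View pics/s32.png

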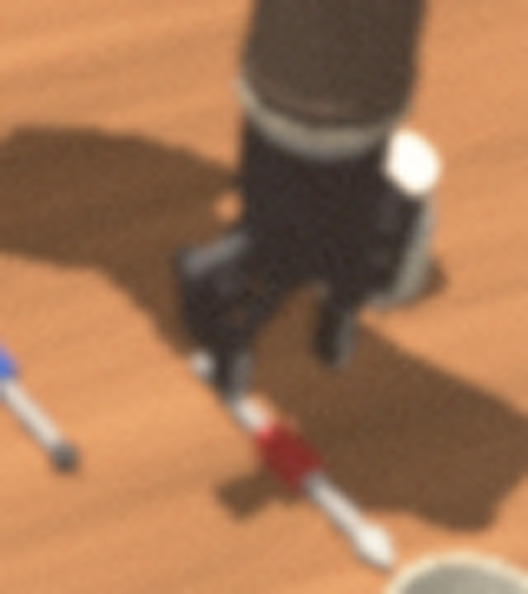

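play_rows --pt "0 13 0 0 0 0 -0.3" --pt "0 13 -35 0 0 0 -0.3" --pt "0 13 -66 0 0 0 -0.3" --pt "0 13 -66 0 0 0 -0.3" --pt "0 13 -66 0 0 0 -0.3"

```text
time: 30.55
tcp_pos: [0.4976, 0.3645, 0.1772]
eef_rot: [3.142, -0.0, -3.057]
ft_force: [0.9, -0.2, -0.5]
width: 0.0555
```

play_rows --pt "0 0 0 0 0 0 1" --pt "0 0 0 0 0 0 1" --pt "0 0 0 0 0 0 1" --pt "0 0 0 0 0 0 1" --pt "0 0 0 0 0 0 1" --pt "0 0 0 0 0 0 1"

```text
time: 31.05
tcp_pos: [0.4981, 0.3646, 0.1786]
eef_rot: [3.139, 0.003, -3.057]
ft_force: [-1.4, -1.0, 11.2]
width: 0.0163
```

play_rows --pt "0 0 3 0 0 0 1" --pt "0 0 40 0 0 0 1" --pt "0 0 80 0 0 0 1" --pt "0 -10 120 0 0 0 1" --pt "3 -40 155 0 0 0 1" --pt "5 -80 155 0 0 0 1" --pt "7 -120 155 0 0 0 1" --pt "9 -160 155 0 0 0 1" --pt "11 -200 155 0 0 0 1" --pt "13 -240 155 0 0 0 1" --pt "15 -280 155 0 0 0 1" --pt "17 -320 155 0 0 0 1"

```text
time: 32.05
tcp_pos: [0.5139, 0.0422, 0.3321]
eef_rot: [3.141, 0.001, -3.057]
ft_force: [1.0, -0.2, -0.3]
width: 0.0163
```

play_rows --pt "2 -40 0 0 0 0 1" --pt "4 -80 0 0 0 0 1" --pt "6 -120 0 0 0 0 1" --pt "8 -160 0 0 0 0 1" --pt "10 -200 0 0 0 0 1" --pt "12 -240 0 0 0 -0.4 1" --pt "14 -280 0 0 0 -0.6 1" --pt "16 -310 0 0 0 -0.6 1" --pt "17 -335 0 0 0 -0.6 1" --pt "17 -346 0 0 0 -0.6 1" --pt "17 -346 0 0 0 -0.6 1"

```text
time: 32.97
tcp_pos: [0.5302, -0.3051, 0.3319]
eef_rot: [-3.14, 0.0, -3.072]
ft_force: [0.2, 0.4, -1.1]
width: 0.0161
```

Run:
```python
from h import *
s=manip.state();print(s["tcp_pos"],np.degrees(s["eef_rot"]),s["ft_force"],s["width"])
c=cap("scene");save(c,"s33",(110,170,210,280),5.4)
```

```text
[ 0.53024887 -0.3050825   0.33185141] [-1.79888162e+02  1.53351157e-02 -1.75993438e+02] [ 0.16382647  0.42621004 -1.09239736] 0.016063956650478384
```

View pics/s33.png

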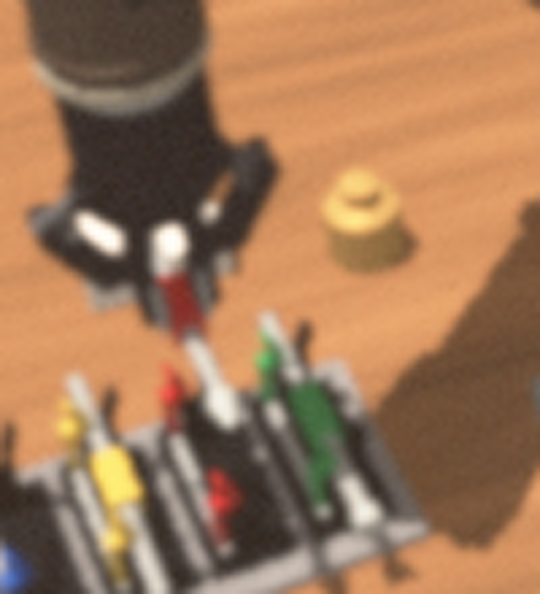

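play_rows --pt "2 0 -35 0 0 0 1" --pt "2 0 -70 0 0 0 1" --pt "2 0 -84 0 0 0 1" --pt "2 0 -84 0 0 0 1"

```text
time: 33.35
tcp_pos: [0.5326, -0.2985, 0.2438]
eef_rot: [3.137, -0.005, -3.064]
ft_force: [-1.9, 0.8, -0.2]
width: 0.0162
```

Run:
```python
from h import *
s=manip.state();print(s["tcp_pos"],s["ft_force"],s["torque"],s["width"])
c=cap("scene");save(c,"s34",(110,205,180,275),8.5)
```

```text
[ 0.53258313 -0.29851186  0.24376742] [-1.9073039   0.84448132 -0.21562259] [ 0.00540743 -0.04263764 -0.00105203] 0.01617658489683856
```

View pics/s34.png

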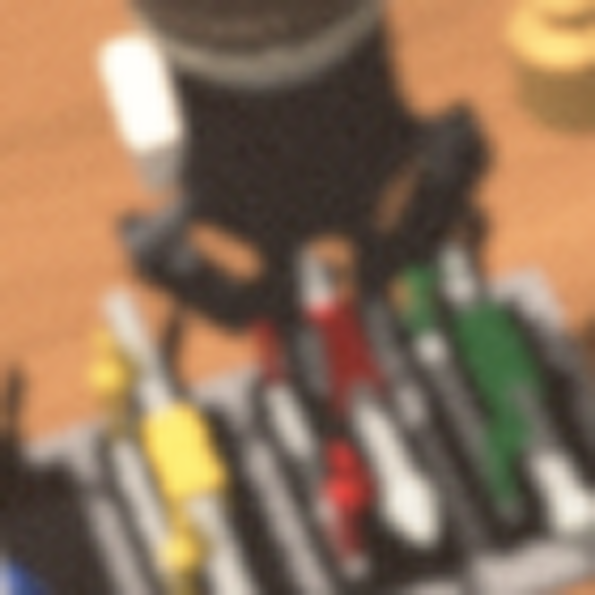

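play_rows --pt "0 -3 0 0 0 0 1" --pt "0 -3 -4 0 0 0 1" --pt "0 -3 -9 0 0 0 1" --pt "0 -3 -13 0 0 0 1" --pt "0 -3 -17 0 0 0 1" --pt "0 -3 -20 0 0 0 1" --pt "0 -3 -20 0 0 0 1"

```text
time: 33.98
tcp_pos: [0.5337, -0.3029, 0.2266]
eef_rot: [3.139, -0.0, -3.065]
ft_force: [1.4, 4.7, -3.4]
width: 0.016
```

play_rows --pt "0 0 -2 0 0 0 1" --pt "0 0 -4 0 0 0 1" --pt "0 0 -4 0 0 0 1"

```text
time: 34.23
tcp_pos: [0.5334, -0.3037, 0.2226]
eef_rot: [3.14, -0.0, -3.066]
ft_force: [1.3, 4.5, -5.0]
width: 0.0159
```

play_rows --pt "0 1 -2 0 0 0 1" --pt "0 1 -4 0 0 0 1" --pt "0 1 -4 0 0 0 1"

```text
time: 34.48
tcp_pos: [0.5334, -0.3042, 0.2196]
eef_rot: [-3.141, 0.001, -3.067]
ft_force: [-0.6, 2.0, 0.4]
width: 0.0161
```

Run:
```python
from h import *
s=manip.state();print(s["tcp_pos"],s["ft_force"],s["torque"],s["width"])
c=cap("scene");save(c,"s35",(110,205,180,275),8.5)
```

```text
[ 0.5334149  -0.30423793  0.21962948] [-0.5529672   1.95074119  0.37284582] [0.44032924 0.01985187 0.04611435] 0.01608993301843114
```

View pics/s35.png

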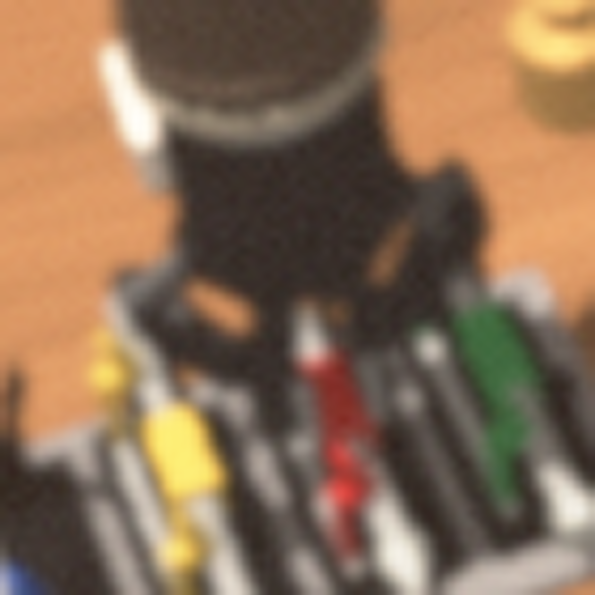

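play_rows --pt "0 0 -2 0 0 0 1" --pt "0 0 -3 0 0 0 1" --pt "0 0 -3 0 0 0 1"

```text
time: 34.78
tcp_pos: [0.5332, -0.3045, 0.2191]
eef_rot: [-3.142, 0.002, -3.068]
ft_force: [-8.9, 8.2, 31.7]
width: 0.0166
```

Hard stop at the expected height; release.

play_rows --pt "0 0 3 0 0 0 1" --pt "0 0 3 0 0 0 0.35" --pt "0 0 3 0 0 0 0.35" --pt "0 0 3 0 0 0 0.35" --pt "0 0 3 0 0 0 0.35" --pt "0 0 20 0 0 0 0.35" --pt "0 0 50 0 0 0 0.35" --pt "0 0 90 0 0 0 0.35" --pt "0 40 120 0 0 0 0" --pt "-15 80 120 0 0 0 0" --pt "-30 120 120 0 0 0 0" --pt "-45 160 120 0 0 0 0"

```text
time: 35.78
tcp_pos: [0.4912, -0.1518, 0.3366]
eef_rot: [-3.141, 0.002, -3.068]
ft_force: [1.0, 0.9, 1.1]
width: 0.0425
```

```bash
python3 pr.py
python3 - <<'E'
from h import *
s=manip.state();print(s["tcp_pos"],s["ft_force"],s["joint_pos"],s["width"])
c=cap("scene");save(c,"s36",(95,220,195,295),7.5)
c=cap("top");save(c,"t36",(325,135,425,200),7.5);save(c,"t36f")
E
```

```text
blue blk [0.401  0.2415] [array([0.3963, 0.2421]), np.float64(4.3752), np.float64(-0.0828), np.float64(0.0816), np.int32(196), array([0.3957, 0.2421])]
[ 0.48893125 -0.14357082  0.33526576] [-5.05792038  7.74929604 -2.24301722] [-0.15786474  0.33730695  0.43956848  1.96394261 -0.18901373  0.88421282
  2.03327227] 0.042959499982010485
```

View pics/s36.png

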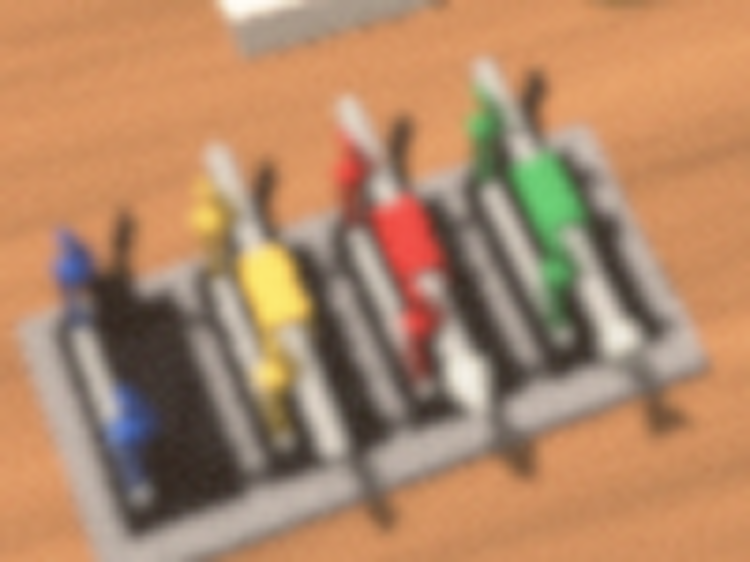

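View pics/t36f.png

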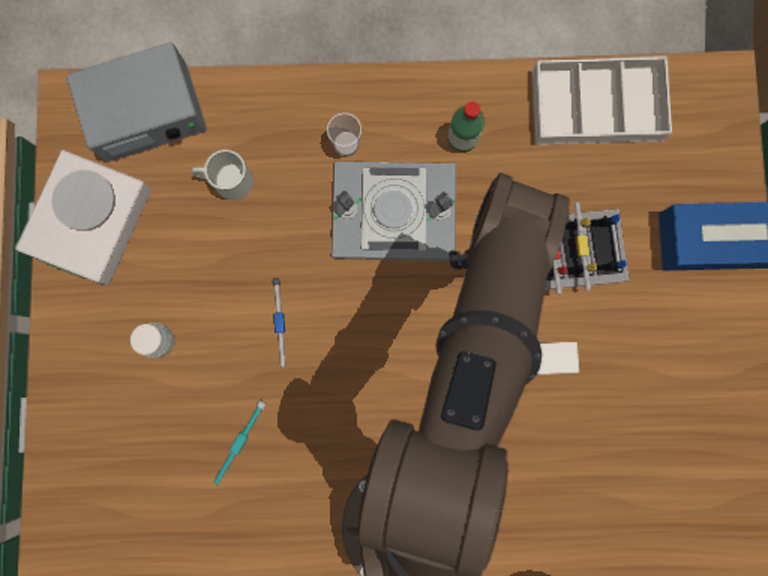

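play_rows --pt "-9 38 0 0 0 0 -0.3" --pt "-18 76 0 0 0 0 -0.3" --pt "-27 114 0 0 0 0 -0.3" --pt "-36 152 0 0 0 0 -0.3" --pt "-45 190 0 0 0 0 -0.3" --pt "-54 228 0 0 0 0 -0.3" --pt "-63 266 0 0 0 0 -0.3" --pt "-72 304 0 0 0 0 -0.3" --pt "-80 342 0 0 0 0.3 -0.3" --pt "-86 370 0 0 0 0.3 -0.3" --pt "-89 386 -40 0 0 0.3 -0.3" --pt "-89 386 -80 0 0 0.3 -0.3"

```text
time: 36.93
tcp_pos: [0.4041, 0.2374, 0.2571]
eef_rot: [3.136, 0.007, -3.058]
ft_force: [-0.5, 0.3, -1.0]
width: 0.0554
```

play_rows --pt "0 0 -5 0 0 0 -0.3" --pt "0 0 -5 0 0 0 -0.3" --pt "0 0 -5 0 0 0 -0.3"

```text
time: 37.18
tcp_pos: [0.4038, 0.232, 0.252]
eef_rot: [-3.141, -0.0, -3.064]
ft_force: [0.6, -0.6, 0.2]
width: 0.0555
```

Run:
```python
from h import *
s=manip.state();print(s["tcp_pos"],np.degrees(s["eef_rot"][2]),s["width"])
c=cap("scene");save(c,"s37",(250,120,330,220),6)
```

```text
[0.4037759  0.23202058 0.25198338] -175.57740626836767 0.05551084298136848
```

View pics/s37.png

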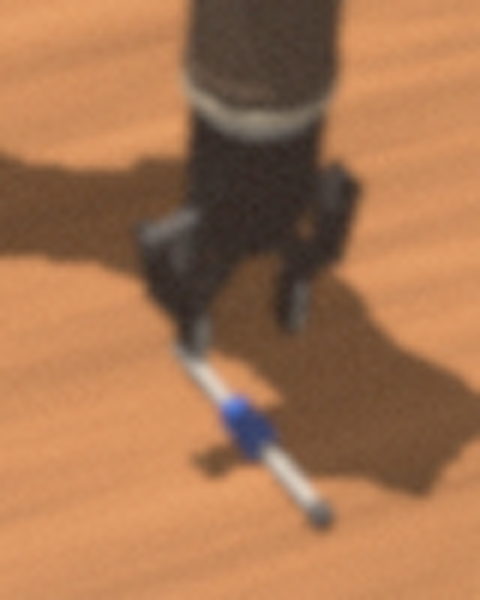

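play_rows --pt "-4 10 0 0 0 0 -0.3" --pt "-4 10 -40 0 0 0 -0.3" --pt "-4 10 -77 0 0 0 -0.3" --pt "-4 10 -77 0 0 0 -0.3" --pt "-4 10 -77 0 0 0 -0.3"

```text
time: 37.65
tcp_pos: [0.3986, 0.2432, 0.1745]
eef_rot: [-3.141, -0.002, -3.062]
ft_force: [-0.7, 0.2, 0.5]
width: 0.0549
```

play_rows --pt "0 0 0 0 0 0 1" --pt "0 0 0 0 0 0 1" --pt "0 0 0 0 0 0 1" --pt "0 0 0 0 0 0 1" --pt "0 0 0 0 0 0 1" --pt "0 0 0 0 0 0 1"

```text
time: 38.15
tcp_pos: [0.3992, 0.2434, 0.1763]
eef_rot: [3.139, 0.002, -3.062]
ft_force: [-2.3, -1.5, 17.0]
width: 0.0164
```

play_rows --pt "0 0 3 0 0 0 1" --pt "0 0 40 0 0 0 1" --pt "0 0 80 0 0 0 1" --pt "0 -10 120 0 0 0 1" --pt "8 -40 155 0 0 0 1" --pt "16 -80 155 0 0 0 1" --pt "24 -120 155 0 0 0 1" --pt "32 -158 155 0 0 0 1" --pt "40 -196 155 0 0 0 1" --pt "48 -234 155 0 0 0 1" --pt "56 -272 155 0 0 0 1" --pt "64 -310 155 0 0 0 1"

```text
time: 39.15
tcp_pos: [0.4623, -0.0689, 0.3303]
eef_rot: [3.141, 0.002, -3.062]
ft_force: [1.1, 0.3, -0.3]
width: 0.0163
```

play_rows --pt "8 -38 0 0 0 0 1" --pt "16 -76 0 0 0 0 1" --pt "24 -114 0 0 0 0 1" --pt "32 -152 0 0 0 0 1" --pt "40 -190 0 0 0 0 1" --pt "48 -228 0 0 0 0 1" --pt "56 -266 0 0 0 0 1" --pt "64 -300 0 0 0 0 1" --pt "72 -330 0 0 0 0 1" --pt "78 -350 0 0 0 0 1" --pt "78 -350 0 0 0 0 1" --pt "78 -350 0 0 0 0 1"

```text
time: 40.15
tcp_pos: [0.54, -0.4179, 0.3297]
eef_rot: [-3.141, -0.0, -3.064]
ft_force: [0.4, 1.4, -1.1]
width: 0.0159
```

Run:
```python
from h import *
s=manip.state();print(s["tcp_pos"],np.degrees(s["eef_rot"]),s["ft_force"],s["joint_pos"],s["width"])
c=cap("scene");save(c,"s38",(80,170,180,280),5.4)
```

```text
[ 0.54002152 -0.41794435  0.32966428] [-1.79977426e+02 -5.44444946e-03 -1.75548256e+02] [ 0.44372886  1.37404767 -1.06353675] [ 0.29468194  0.61935349  0.46455159  1.53219263 -0.30203759  1.06169036
  2.48125281] 0.01594905429106113
```

View pics/s38.png

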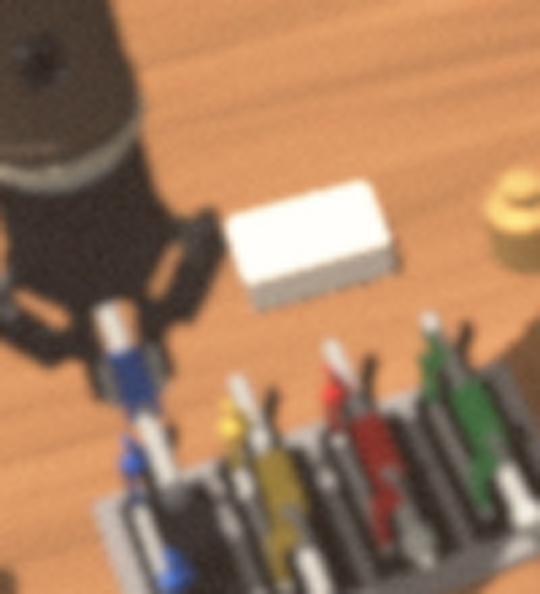

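play_rows --pt "1 0 -35 0 0 0 1" --pt "1 0 -70 0 0 0 1" --pt "1 0 -85 0 0 0 1" --pt "1 0 -85 0 0 0 1" --pt "1 0 -85 0 0 0 1"

```text
time: 40.62
tcp_pos: [0.5419, -0.4155, 0.2444]
eef_rot: [3.14, -0.001, -3.061]
ft_force: [0.6, -0.5, -0.6]
width: 0.0164
```

Run:
```python
from h import *
s=manip.state();print(s["tcp_pos"],np.degrees(s["eef_rot"][2]),s["ft_force"],s["torque"],s["width"])
c=cap("scene");save(c,"s39",(80,205,150,285),7.4)
```

```text
[ 0.54187194 -0.41554872  0.24441701] -175.3586955932434 [ 0.55313616 -0.45660365 -0.60522137] [-0.01731643 -0.04319628 -0.0049854 ] 0.016448404772429544
```

View pics/s39.png

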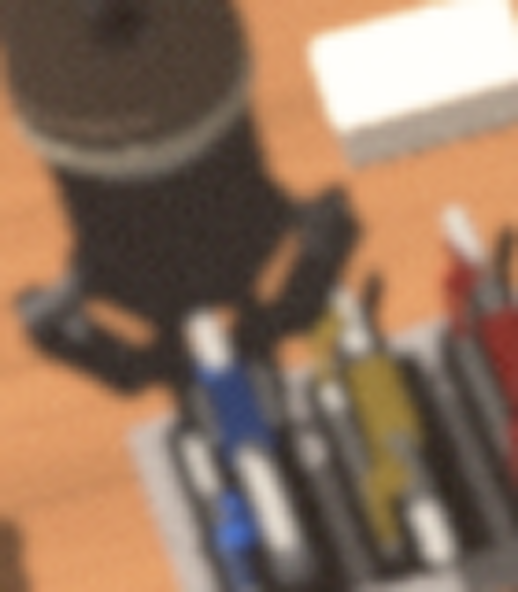

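Shift y −3, press down.

play_rows --pt "0 -3 0 0 0 -0.4 1" --pt "0 -3 -4 0 0 -0.4 1" --pt "0 -3 -9 0 0 -0.4 1" --pt "0 -3 -14 0 0 -0.4 1" --pt "0 -3 -19 0 0 -0.4 1" --pt "0 -3 -23 0 0 -0.4 1" --pt "0 -3 -24 0 0 -0.4 1"

```text
time: 41.25
tcp_pos: [0.5417, -0.419, 0.2191]
eef_rot: [3.14, -0.001, -3.068]
ft_force: [-0.0, 2.3, -2.0]
width: 0.0161
```

play_rows --pt "0 0 -2 0 0 0 1" --pt "0 0 -4 0 0 0 1" --pt "0 0 -4 0 0 0 1"

```text
time: 41.5
tcp_pos: [0.5415, -0.4202, 0.2173]
eef_rot: [3.141, 0.0, -3.069]
ft_force: [-2.6, 5.7, 10.2]
width: 0.0162
```

play_rows --pt "0 0 -2 0 0 0 1" --pt "0 0 -2 0 0 0 1"

```text
time: 41.67
tcp_pos: [0.5414, -0.4203, 0.2171]
eef_rot: [3.141, 0.001, -3.069]
ft_force: [-7.4, 9.5, 25.7]
width: 0.016
```

play_rows --pt "0 0 4 0 0 0 1" --pt "0 0 4 0 0 0 0.35" --pt "0 0 4 0 0 0 0.35" --pt "0 0 4 0 0 0 0.35" --pt "0 0 4 0 0 0 0.35" --pt "0 0 20 0 0 0 0.35" --pt "0 0 50 0 0 0 0.35" --pt "0 0 90 0 0 0 0.35" --pt "-30 10 120 0 0 0 0" --pt "-60 40 120 0 0 0 0" --pt "-90 80 120 0 0 0 0" --pt "-120 120 120 0 0 0 0"

```text
time: 42.67
tcp_pos: [0.4312, -0.3146, 0.3345]
eef_rot: [-3.141, 0.001, -3.071]
ft_force: [0.5, 1.1, 0.3]
width: 0.0429
```

play_rows --pt "-20 40 0 0 0 0 0" --pt "-20 80 0 0 0 0 0" --pt "-20 120 0 0 0 0 0" --pt "-20 160 0 0 0 0 0" --pt "-20 200 0 0 0 0 0" --pt "-20 240 0 0 0 0 0" --pt "-20 280 0 0 0 0 0" --pt "-20 320 0 0 0 0 0" --pt "-20 320 0 0 0 0 0" --pt "-20 320 0 0 0 0 0"

```text
time: 43.5
tcp_pos: [0.413, 0.0071, 0.3342]
eef_rot: [3.141, 0.001, -3.064]
ft_force: [-0.7, -1.5, -0.1]
width: 0.0429
```

Run:
```python
from meas import *
s=manip.state();print(s["tcp_pos"],s["ft_force"],s["width"],s["time"])
c=cap("scene");save(c,"s40",(95,220,195,295),7.5);save(c,"s40b",(205,215,305,290),7.5)
t=cap("top");save(t,"t40",(325,135,425,200),7.5);save(t,"t40f")
for k,v in blobs(t["color"]).items():
    print(k,[(int(a),b.tolist(),onz(t,[b],.059)[0].round(4).tolist()) for a,b in v if b[0]>325 and b[1]>130])
```

```text
[0.41302666 0.00712685 0.33421754] [-0.66224188 -1.53043047 -0.1475542 ] 0.04286295871836839 43.5
yellow [(10, [391.6, 147.3], [0.5835, -0.3729, 0.059]), (74, [388.08, 163.32], [0.536, -0.36, 0.059]), (12, [395.92, 177.58], [0.4932, -0.3803, 0.059])]
red [(19, [370.26, 149.37], [0.579, -0.3104, 0.059]), (78, [369.09, 165.79], [0.5301, -0.3044, 0.059]), (18, [374.61, 179.67], [0.4886, -0.3183, 0.059])]
blue [(22, [410.0, 145.32], [0.588, -0.4267, 0.059]), (92, [407.66, 161.11], [0.5411, -0.4171, 0.059]), (22, [414.18, 175.82], [0.4971, -0.4332, 0.059])]
green [(19, [350.58, 151.89], [0.5729, -0.2524, 0.059]), (78, [348.32, 166.88], [0.5283, -0.2437, 0.059]), (17, [354.47, 181.94], [0.4833, -0.2595, 0.059])]
```

View pics/s40.png

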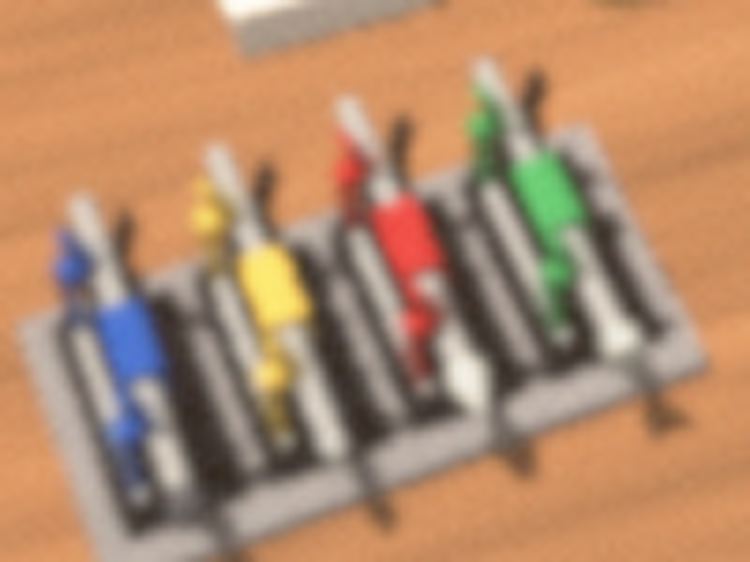

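View pics/t40.png

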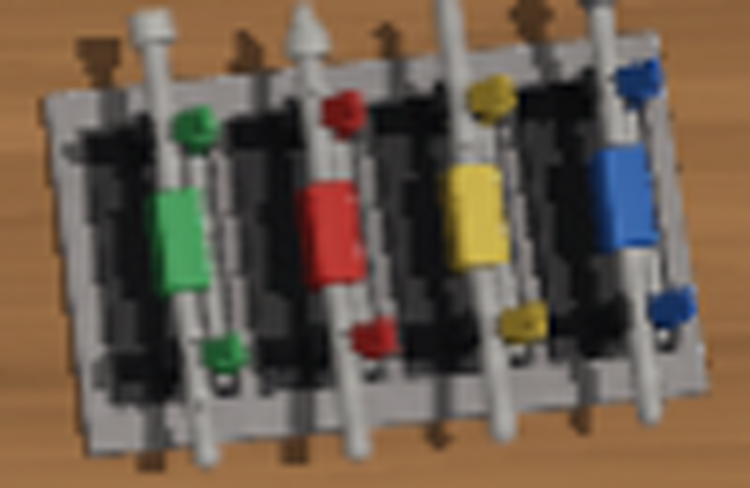

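View pics/s40b.png

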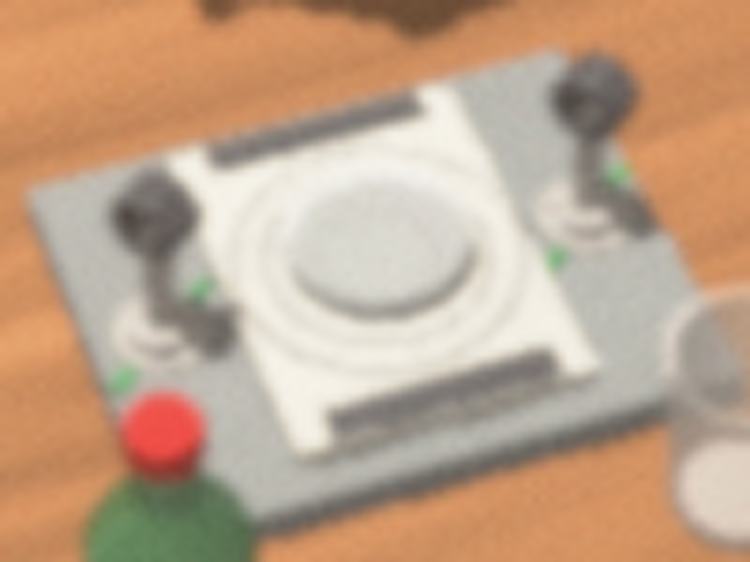

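View pics/t40f.png

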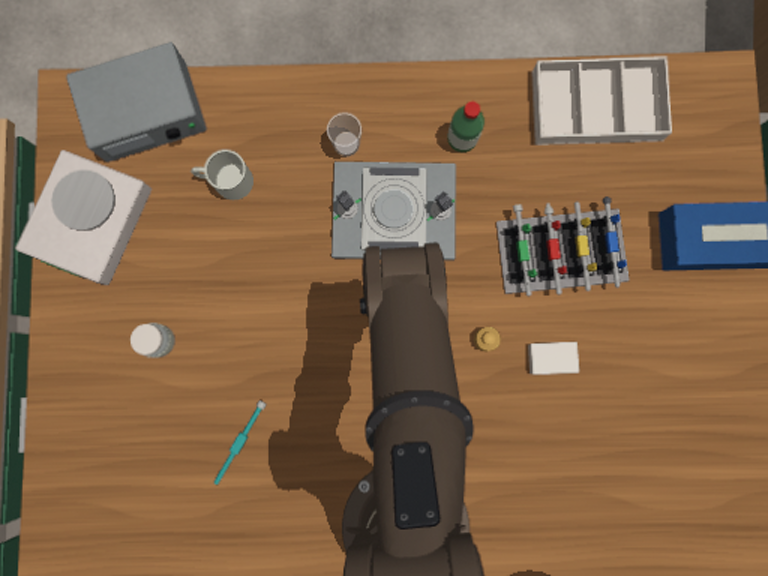

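```bash
python3 -c "
from bench import manip
print(manip.job_done())"
```

```text
the job is handed in; nothing more can be done
None
```

I tightened both hold-down eyes with the yellow bar (left first, then right). I then pressed the bar and the green, red and blue probes into their own clips and handed the job in at about 44 s. No verdict came back.

- **Eyes:** each one resisted with about 1 N m at the end of its swing. In the last pictures both loops still lie in line with their green marks.
- **Clips:** all four went down to a hard stop at the expected height, at about 26 to 34 N. That is the seat floor, above the 20 N snap force. The last pictures from both cameras show every block midway between its forks. The jaws are back where they were when the clips were empty.
- **Bystanders:** in the last overhead picture they and the turquoise look-alike stand where they began, and the gripper was clear of everything.
- **Along the way:** my first grip on the green probe was too shallow, so I opened and took it again lower. The blue probe was knocked about 35 mm aside during the run, so I measured it again before picking it up. My rack estimate was 1 to 2 mm off across the slots, which the flared mouths took up. No check failed.

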